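# Set out the slats for edging a picture board

### The arm

A 6-joint arm with a two-finger parallel gripper is mounted at the origin on the work surface. World frame = base frame: x ahead of the robot, y to its left, z up, the work surface at z = 0. Lengths are in m, angles in rad, forces in N, time in s.
With the tool pointing down it reaches from about 0.25 to 0.725 m from the base axis. Payload 4 kg.
Tool frame: the origin (TCP) lies midway between the tips of the shut fingers; the grasp point (between the pads) lies 19 mm behind it (bot.grip_point_offset is the distance from the TCP to the grasp point, in m); z points along the fingers, y is the line along which they close (so a half turn about z gives the same grasp; the last joint's range is limited). The gripper opens to 85 mm and grips with 20 to 120 N. Pads are 22 mm wide; open, the fingers measure 114 mm over their backs; the gripper's body (76 mm by 85 mm) begins 54 mm behind the grasp point. The pads swing forward as they close: fully open they stand 13 mm farther back than shut.
Start: joints at [-1.231, 0.241, 0.005, 1.335, 0, 1.571], TCP at [0.167, -0.471, 0.231] pointing down, gripper open.
Joint ranges: [-2.72, 2.72], [-1.05, 1.87], [-1.09, 1.28], [-1.99, 2.15], [-1.42, 1.44], [-3.14, 3.14]. Speed limits (rad/s): [2.79, 2.79, 3.14, 3.14, 3.14, 3.14].

### API

Orientations are given as a unit quaternion [x, y, z, w].
In Python, from workcell import bot gives the robot as it stands.
- The arm moves only by the tool step_arm, never from a script. Its argument "targets" is text: rows parted by semicolons, each of 7 numbers parted by spaces: the opening, from -1 (shut) to 1 (fully open), so that 0 is half open, then the shift along the world's x, y, z normalised to -1 to 1, where 1 is 0.5 m, then the turn, a rotation vector about the world's x, y, z normalised to -1 to 1, where 1 is pi/4 rad. In form: gripper x y z wx wy wz; .... A call has 1 to 10 rows; each row is the pose to reach, as a shift and turn from the pose commanded when the call began; what a row does not reach only later rows make up. A row lasts 1/12 s, in which the tool goes at most 41.7 mm and 7.16 degrees, less where a joint would pass 70% of its speed; a pose out of reach is approached as far as the arm can. A call with a number of a shift or a turn outside -1 to 1 is refused whole. A call with a gripper value outside its range is refused whole. The fingers move at their own pace and stop on an object; the grip force is fixed at half the most. Time passes only in rows, so rows that repeat a pose let the fingers close. It gives the time, the measured TCP pose, the force, the opening and the grip force at its end, in the units of the state.
- bot.get_obs(): the state, without advancing time (a new reading comes with each control period).
- bot.camera(name): name is "side" or "top"; returns the picture (420x560x3 uint8, red, green, blue); there is no depth.
- bot.camera_info(name): a dict with "vertical_fov" (degrees; the focal length in pixels is half the picture's height over the tangent of half this angle, whatever the lens; pixels are square), "cx", "cy" (the principal point, pixels), "pose" (4x4, takes a point from camera to world coordinates). Camera axes: x right, y up, looking along -z (the intrinsics and any distortion apply to the point x, -y, -z); pixel columns grow to the right and rows downward; lengths in m; the calibration is good to about 2 mm. A picture is of the moment at which its call begins. camera_info takes no time and is no camera call.
- bot.job_done(): hands the job in; it is judged then, once.
The state is a dict: "clock": time; "joint_pos": joint angles; "joint_vel": joint speeds; "tau": joint torques, N m; "eef_pos": TCP position; "tool_rot": TCP orientation; "ft_force": force on the tool from outside, world axes, zero at the start; "ft_torque": the same for the moment, N m; "grip_width": finger opening in m; "grasp_force": force on a finger pad.
Only numpy, scipy, OpenCV 4.12 (cv2) and the standard library are available. Lean on these libraries where they do the work, as an engineer would, in place of code of your own. Each camera call takes 0.05 s, during which the arm holds its last target. There are 200 camera calls.

### The job

Get the white foam board ready for gluing on its wooden edging. First move the box of pins off the board and set it right way up on the bare table, and lay the straightedge flat on the table, flush along the board's near edge (the one facing the robot's base) and roughly centred on it; only then pull every slat out of the upright holder and lay each one flat inside an outlined box of its own on the board, parallel to the straightedge, which must still be flush at the end. Leave the other things on the table where they are.

Things in the scene. Friction and masses are not known exactly. Their poses are not given: they have to be found in the camera images.
- board: White foam board, fixed on the table: 250 (its x) by 220 (its y) by 12 mm thick, level. Origin at the centre of its underside; z up; its +x points away from the robot, so its near edge is the edge at x = -125 mm. Four boxes are outlined in thin black on its top, each 36 (x) by 180 mm (y), centred at x = -81, -27, 27 and 81 mm, y = 0.
- holder: Upright wooden holder, fixed on the table: 215 (its x) by 50 (its y) by 65 mm high, with four square pockets 23 mm wide, 60 mm deep (floor 5 mm above the table) in a row at x = -81, -27, 27 and 81 mm. Origin at the centre of its underside, z up. It stands on the robot's left or right; one slat stands in some of the pockets, standing about 100 mm out of the top.
- straightedge: Loose aluminium straightedge lying flat on the table, 0.2 to 0.35 kg: a flat bar 240 (its x, the long way) by 40 (its y) by 6 mm thick, with an upright grip rail along its middle on top, 140 by 12 mm, whose top is 36 mm above the underside. Origin at the centre of the underside, z up. Its two long sides (y = -20 and +20 mm) are alike.
- pin_box: Loose closed cardboard box of pins, 80 (its x) by 50 (its y) by 35 mm high, 0.08 to 0.17 kg, lying on the board at the start. Origin at the centre of its underside, z up.
- slat1: Loose square wooden slat, 20 by 20 by 160 mm, 45 g, all slats alike. Origin at the centre of one end face; its z axis runs along its length to the other end. It starts upright in a pocket of the holder, origin end down on the pocket floor 5 mm above the table, its sides parallel to the holder's x and y. It may be absent.
- slat2: Loose square wooden slat, 20 by 20 by 160 mm, 45 g, all slats alike. Origin at the centre of one end face; its z axis runs along its length to the other end. It starts upright in a pocket of the holder, origin end down on the pocket floor 5 mm above the table, its sides parallel to the holder's x and y. It may be absent.
- slat3: Loose square wooden slat, 20 by 20 by 160 mm, 45 g, all slats alike. Origin at the centre of one end face; its z axis runs along its length to the other end. It starts upright in a pocket of the holder, origin end down on the pocket floor 5 mm above the table, its sides parallel to the holder's x and y. It may be absent.
- slat4: Loose square wooden slat, 20 by 20 by 160 mm, 45 g, all slats alike. Origin at the centre of one end face; its z axis runs along its length to the other end. It starts upright in a pocket of the holder, origin end down on the pocket floor 5 mm above the table, its sides parallel to the holder's x and y. It may be absent.
- slat1_mid (a point): The very middle of slat1, 80 mm from either end; same axes as slat1.
- slat2_mid (a point): The very middle of slat2, 80 mm from either end; same axes as slat2.
- slat3_mid (a point): The very middle of slat3, 80 mm from either end; same axes as slat3.
- slat4_mid (a point): The very middle of slat4, 80 mm from either end; same axes as slat4.
- water_bottle: Bystander: clear bottle with blue label, 64 mm diameter, 200 mm tall. Origin at the centre of its underside.
- glue_jar: Bystander: white jar with blue lid, 72 mm diameter, 100 mm tall. Origin at the centre of its underside.
- tape_roll: Bystander: roll of white tape lying flat, 100 mm diameter, 45 mm high. Origin at the centre of its underside.
- phone: Bystander: black phone lying flat, 75 (x) by 155 (y) by 9 mm. Origin at the centre of its underside.
- yarn_cone: Bystander: red cone of yarn, 94 mm diameter at the foot, 150 mm tall. Origin at the centre of its underside.
- button_dish: Bystander: white dish of buttons, 120 mm diameter, 25 mm high. Origin at the centre of its underside.

How it is judged:
By the outcome, as a careful person would: the job done as asked, in the order asked, and still so for the second after the job is handed in, with the robot touching nothing.
Of slat1, slat2, slat3, slat4 only 3 to 4 are there at a start; the rules pass over those that are not, and their reading is None.
At some moment in a run one of straightedge, pin_box may be knocked a few centimetres aside while the robot is not near it.
Once in a run the grip may slacken for a moment while it holds something.
It also fails if it takes over 210 s, if anything falls off the work surface, if the arm or the gripper's body presses on something with over 40 N, if the wrist force passes 120 N, or if a joint passes its speed limit or range.

## Working session

There is one attempt and no reset: what is moved stays moved. The work goes in short steps, Python scripts to look and compute and a tool call to move; the robot and the scene stay as the last step left them, time stands still between calls to the robot, and variables do not carry over. Pictures are saved under pics/ and viewed, at most 14 in all, crops included, and the job is handed in when it is done.

Besides the shell and the picture viewer there is one more tool, called after "Emit:" as name(argument=value, ...) on one line, values as JSON. step_arm: Moves the arm, as the interface text tells. Scaled input: -1 to 1 covers 0.5 m each way for a shift and pi/4 rad each way for a turn. Its arguments: {"type":"object","properties":{"targets":{"type":"string"}},"required":["targets"]}

```bash
ls; mkdir -p pics
python3 - <<'E'
from workcell import bot
import cv2, numpy as np
np.set_printoptions(precision=4,suppress=True)
for n in("top","side"):
    im=bot.camera(n); cv2.imwrite(f"pics/{n}0.png",im[:,:,::-1]); i=bot.camera_info(n); print(n,i)
o=bot.get_obs(); print(o)
print(bot.grip_point_offset)
E
```

```text
pics
top {'vertical_fov': 47.22351521079413, 'cx': 289.2717681497016, 'cy': 212.81289975862362, 'pose': array([[ 0.0076,  0.9856, -0.1689,  0.3067],
       [-0.9999,  0.0061, -0.0098, -0.0182],
       [-0.0086,  0.169 ,  0.9856,  1.5651],
       [ 0.    ,  0.    ,  0.    ,  1.    ]])}
side {'vertical_fov': 47.842728761484906, 'cx': 284.88445400133514, 'cy': 213.34988741427966, 'pose': array([[-0.7419,  0.3714, -0.5582, -0.1849],
       [-0.6701, -0.4379,  0.5993,  0.742 ],
       [-0.0219,  0.8187,  0.5738,  0.8134],
       [ 0.    ,  0.    ,  0.    ,  1.    ]])}
{'clock': 0.1, 'joint_pos': array([-1.231 ,  0.2414,  0.0039,  1.3352, -0.    ,  1.5708]), 'joint_vel': array([-0.0014, -0.0019,  0.0051,  0.0016, -0.0004, -0.0007]), 'tau': array([  0.0001, -37.3138,  25.301 ,   0.0109,  -0.0001,   0.    ]), 'eef_pos': array([ 0.1664, -0.4709,  0.2305]), 'tool_rot': array([ 0.9856,  0.1691, -0.0002, -0.0009]), 'ft_force': array([0.4708, 0.2528, 0.0842]), 'ft_torque': array([-0.0161,  0.016 , -0.0507]), 'grasp_force': 0.0, 'grip_width': 0.08538399955162054}
0.0187
```

View pics/top0.png

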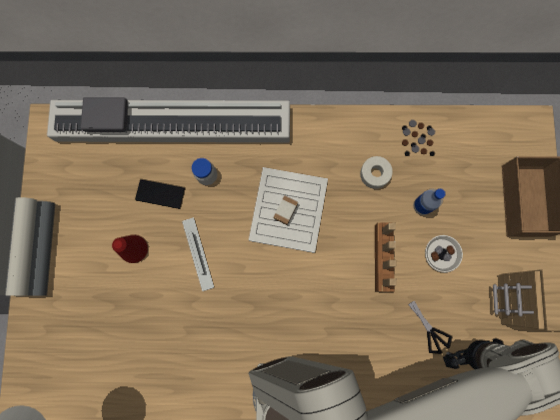

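View pics/side0.png

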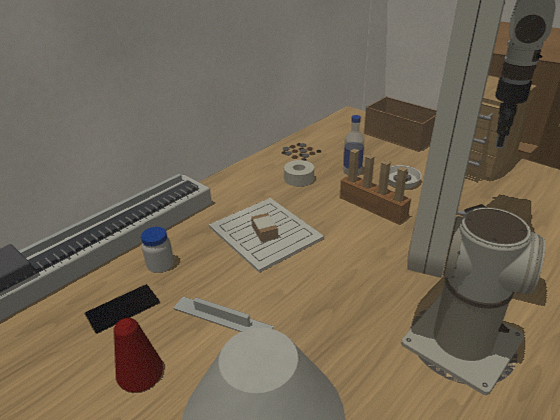

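The top view shows the board around (289,210), the pin box at (286,210), the straightedge from (190,220) to (207,288) and the holder at (385,258) with four slats. The jar is at (204,170), the phone at (160,194), the cone at (130,248) and the tape at (376,172). Next I'll zoom in and measure.

```bash
cat > h.py <<'E'
import numpy as np, cv2
from workcell import bot
from scipy.spatial.transform import Rotation as R
np.set_printoptions(precision=4,suppress=True)
def cam(n):
    i=bot.camera_info(n); f=210/np.tan(np.radians(i["vertical_fov"])/2); return f,i["cx"],i["cy"],np.array(i["pose"])
def cast(n,uv,z):
    f,cx,cy,T=cam(n); uv=np.atleast_2d(np.asarray(uv,float))
    d=np.c_[(uv[:,0]-cx)/f,-(uv[:,1]-cy)/f,-np.ones(len(uv))]@T[:3,:3].T
    return T[:3,3]+d*((z-T[2,3])/d[:,2])[:,None]
def proj(n,P):
    f,cx,cy,T=cam(n); p=(np.atleast_2d(P)-T[:3,3])@T[:3,:3]
    return np.c_[cx+f*p[:,0]/-p[:,2],cy-f*p[:,1]/-p[:,2]]
def shot(n,name=None):
    im=bot.camera(n)[:,:,::-1].copy()
    if name: cv2.imwrite(f"pics/{name}.png",im)
    return im
def crop(im,x0,y0,x1,y1,s): return cv2.resize(im[y0:y1,x0:x1],None,fx=s,fy=s,interpolation=cv2.INTER_CUBIC)
E
python3 - <<'E'
from h import *
t=cv2.imread("pics/top0.png"); s=cv2.imread("pics/side0.png")
a=crop(t,170,150,430,310,3); cv2.imwrite("pics/c1.png",a)
b=np.hstack([crop(s,205,190,330,275,3),crop(s,325,130,430,215,3)]); cv2.imwrite("pics/c2.png",b)
hsv=cv2.cvtColor(t,cv2.COLOR_BGR2HSV)
# low-saturation bright things: board, straightedge
m=((hsv[:,:,1]<60)&(hsv[:,:,2]>110)).astype(np.uint8)*255
m[:150]=0;m[320:]=0;m[:,:170]=0;m[:,345:]=0
cs,_=cv2.findContours(m,cv2.RETR_EXTERNAL,cv2.CHAIN_APPROX_NONE)
for c in cs:
    A=cv2.contourArea(c)
    if A<150: continue
    for z in(0.012,0.006):
        P=cast("top",c[:,0,:],z)[:,:2]*1000
        r=cv2.minAreaRect(P.astype(np.float32)); print(A,z,r, c[:,0].mean(0))
E
```

```text
847.5 0.012 ((437.86065673828125, 293.3980407714844), (240.0115203857422, 40.99409484863281), 18.60757064819336) [197.5963 253.7578]
847.5 0.006 ((438.3673095703125, 294.60174560546875), (240.93875122070312, 41.1524543762207), 18.607574462890625) [197.5963 253.7578]
4932.0 0.012 ((586.162109375, 1.370361328125), (221.200927734375, 251.5966033935547), 79.96311950683594) [288.2572 209.4638]
4932.0 0.006 ((587.2417602539062, 1.4459381103515625), (222.0554962158203, 252.56854248046875), 79.96312713623047) [288.2572 209.4638]
```

View pics/c1.png

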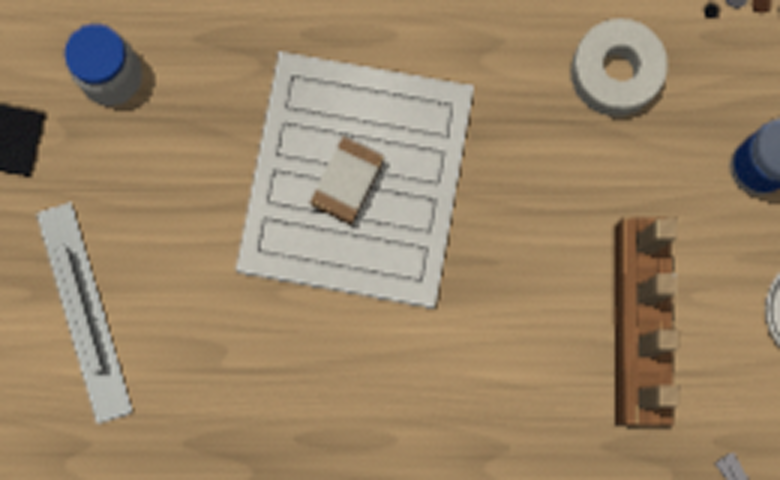

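View pics/c2.png

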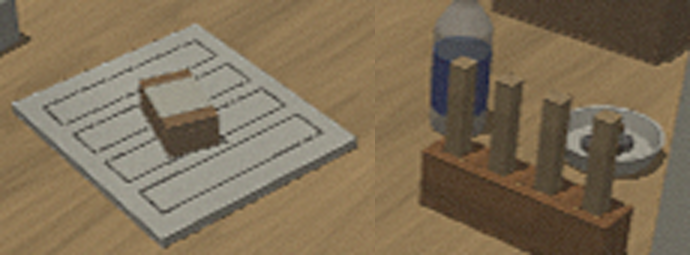

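```bash
python3 - <<'E'
from h import *
t=cv2.imread("pics/top0.png"); hsv=cv2.cvtColor(t,cv2.COLOR_BGR2HSV)
# pin box: top-face corners read from crop
q=np.array([(345,136),(384,153),(353,223),(313,207)])/3+[170,150]
P=cast("top",q,.047)[:,:2]*1000; print("box",P,P.mean(0),cv2.minAreaRect(P.astype(np.float32)))
# brown mask on the board
m=((hsv[:,:,1]>70)).astype(np.uint8); b=np.zeros_like(m); b[192:232,270:305]=m[192:232,270:305]
p=np.argwhere(b)[:,::-1]; print("brown px",len(p),p.min(0),p.max(0)); 
# print hsv around holder
for (u,v) in[(379,255),(391,227),(391,245),(391,263),(391,281),(386,240),(386,258),(377,240),(360,250)]: print((u,v),hsv[v,u])
# slat tops
q=np.array([(664,232),(664,285),(664,341),(664,396)])/3+[170,150]
print(cast("top",q,.165))
# holder top face outer corners from crop (left edge lighter strip)
q=np.array([(625,218),(676,218),(676,425),(625,425)])/3+[170,150]
print(cast("top",q,.065))
E
python3 - <<'E'
from h import *
t=cv2.imread("pics/top0.png"); s=cv2.imread("pics/side0.png")
a=crop(t,370,215,400,297,7); b=crop(s,335,145,415,225,7)
h=max(a.shape[0],b.shape[0]); pad=lambda i:cv2.copyMakeBorder(i,0,h-i.shape[0],0,0,cv2.BORDER_CONSTANT)
cv2.imwrite("pics/c3.png",np.hstack([pad(a),pad(b)]))
E
```

```text
box [[624.0631  11.051 ]
 [605.6827 -30.975 ]
 [529.5704   1.6709]
 [546.5432  44.4822]] [576.4648   6.5573] ((576.1885986328125, 6.631839752197266), (46.032745361328125, 84.42144012451172), 66.6714096069336)
brown px 138 [274 196] [296 224]
(379, 255) [ 13 141 130]
(391, 227) [ 17  90 155]
(391, 245) [ 17  89 154]
(391, 263) [ 17  92 156]
(391, 281) [ 18  90 159]
(386, 240) [ 13 139 121]
(386, 258) [ 13 142 124]
(377, 240) [ 13 139  92]
(360, 250) [ 17 103 171]
[[ 0.5053 -0.3044  0.165 ]
 [ 0.4532 -0.3029  0.165 ]
 [ 0.3989 -0.3014  0.165 ]
 [ 0.3463 -0.2999  0.165 ]]
[[ 0.5341 -0.2843  0.065 ]
 [ 0.5344 -0.3378  0.065 ]
 [ 0.3198 -0.3315  0.065 ]
 [ 0.3194 -0.2792  0.065 ]]
```

View pics/c3.png

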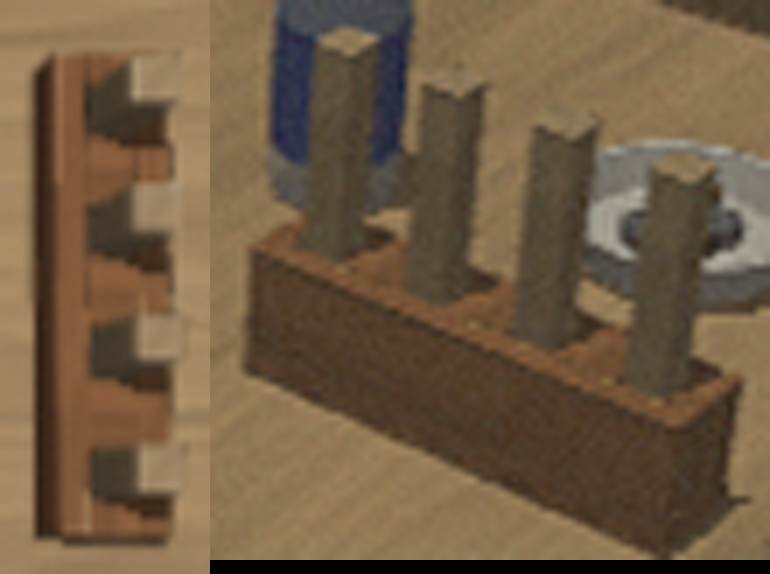

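The slat tops appear near px (391,227), (391,245), (391,263) and (391,281). That makes four slats in a row at y≈-0.30, with x from 0.346 to 0.505. The pin box is already the right way up, at about (0.576, 0.007) with yaw ≈ -23°. I'll start with the box.

Emit:
step_arm(targets="1 0.5 0.6 0.04 0 0 -0.95; 1 0.5 0.6 0.04 0 0 -0.95; 1 0.5 0.6 0.04 0 0 -0.95; 1 0.5 0.6 0.04 0 0 -0.95; 1 0.5 0.6 0.04 0 0 -0.95; 1 0.5 0.6 0.04 0 0 -0.95; 1 0.5 0.6 0.04 0 0 -0.95; 1 0.5 0.6 0.04 0 0 -0.95; 1 0.5 0.6 0.04 0 0 -0.95; 1 0.5 0.6 0.04 0 0 -0.95")

```text
clock: 0.93
eef_pos: [0.4119, -0.1761, 0.2508]
tool_rot: [0.98, -0.201, -0.0, 0.0]
ft_force: [1.1, -0.6, -1.1]
grip_width: 0.0853
grasp_force: 0.0
```

```bash
cat > st.py <<'E'
from h import *
o=bot.get_obs(); r=R.from_quat(o["tool_rot"]).as_matrix()
print("t",o["clock"],"p",o["eef_pos"],"\nq",o["joint_pos"],"\nR",r.round(4).tolist(),"F",o["ft_force"],"w",o["grip_width"],o["grasp_force"],"yaw_y",np.degrees(np.arctan2(r[1,1],r[0,1])))
E
python3 st.py
```

```text
t 0.9333 p [ 0.4119 -0.1761  0.2508] 
q [-0.4039  0.1296 -0.0816  1.3601 -0.0001  3.1417] 
R [[0.9195, -0.3931, -0.0005], [-0.3931, -0.9195, 0.0001], [-0.0004, 0.0001, -1.0]] F [ 1.0591 -0.5822 -1.0588] w 0.08534719703088045 0.0 yaw_y -113.14934869748298
```

Emit:
step_arm(targets="1 0.328 0.365 0 0 0 1; 1 0.328 0.365 0 0 0 1; 1 0.328 0.365 0 0 0 1; 1 0.328 0.365 0 0 0 1; 1 0.328 0.365 0 0 0 1; 1 0.328 0.365 0 0 0 1; 1 0.328 0.365 0 0 0 1; 1 0.328 0.365 0 0 0 1")

```text
clock: 1.6
eef_pos: [0.5759, 0.0066, 0.2491]
tool_rot: [0.982, 0.19, -0.001, -0.0]
ft_force: [0.4, 0.4, -0.1]
grip_width: 0.0855
grasp_force: 0.0
```

Emit:
step_arm(targets="1 0 0 0 0 0 1; 1 0 0 0 0 0 1; 1 0 0 0 0 0 1; 1 0 0 0 0 0 1; 1 0 0 0 0 0 1; 1 0 0 0 0 0 1; 1 0 0 0 0 0 1; 1 0 0 0 0 0 1")

```text
clock: 2.27
eef_pos: [0.5744, 0.0034, 0.2509]
tool_rot: [0.836, 0.549, -0.0, -0.0]
ft_force: [0.3, -0.6, -0.2]
grip_width: 0.0852
grasp_force: 0.0
```

Emit:
step_arm(targets="1 0 0 0 0 0 1; 1 0 0 0 0 0 1; 1 0 0 0 0 0 1; 1 0 0 0 0 0 1; 1 0 0 0 0 0 1; 1 0 0 0 0 0 1; 1 0 0 0 0 0 1; 1 0 0 0 0 0 1")

```text
clock: 2.93
eef_pos: [0.5747, 0.0038, 0.2509]
tool_rot: [0.562, 0.827, -0.0, -0.0]
ft_force: [1.1, -0.0, 0.7]
grip_width: 0.0855
grasp_force: 0.0
```

Emit:
step_arm(targets="1 0 0 -0.2 0 0 1; 1 0 0 -0.2 0 0 1; 1 0 0 -0.2 0 0 1; 1 0 0 -0.2 0 0 1; 1 0 0 -0.2 0 0 1; 1 0 0 -0.2 0 0 1; 1 0 0 -0.2 0 0 1; 1 0 0 -0.2 0 0 1")

```text
clock: 3.6
eef_pos: [0.5749, 0.0041, 0.1508]
tool_rot: [0.203, 0.979, -0.0, -0.0]
ft_force: [0.5, 0.2, 0.4]
grip_width: 0.0852
grasp_force: 0.0
```

```bash
python3 st.py
python3 - <<'E'
from h import *
s=shot("side"); cv2.imwrite("pics/s1.png",crop(s,180,100,360,280,3))
E
```

```text
t 3.6 p [0.5749 0.0041 0.1508] 
q [ 0.0071  0.4327  0.066   1.2046 -0.0001  0.4162] 
R [[-0.9175, 0.3978, -0.0005], [0.3978, 0.9175, -0.0001], [0.0004, -0.0003, -1.0]] F [0.4669 0.2358 0.4201] w 0.08520090873566646 0.0 yaw_y 66.5587980163897
```

View pics/s1.png

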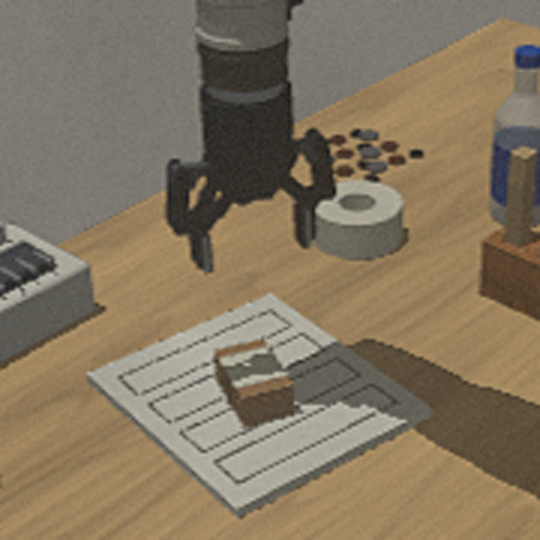

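The side view shows the gripper centred above the pin box, with the fingers on either side of its short axis. I'll descend and grip.

Emit:
step_arm(targets="1 0.003 0.005 -0.1 0 0 0; 1 0.003 0.005 -0.16 0 0 0; 1 0.003 0.005 -0.2 0 0 0; 1 0.003 0.005 -0.23 0 0 0; 1 0.003 0.005 -0.25 0 0 0; 1 0.003 0.005 -0.266 0 0 0; 1 0.003 0.005 -0.266 0 0 0; -1 0.003 0.005 -0.266 0 0 0; -1 0.003 0.005 -0.266 0 0 0; -1 0.003 0.005 -0.266 0 0 0")

```text
clock: 4.48
eef_pos: [0.5781, 0.0073, 0.0194]
tool_rot: [0.202, 0.979, 0.001, 0.001]
ft_force: [0.1, 1.6, 0.6]
grip_width: 0.0516
grasp_force: 0.6
```

Emit:
step_arm(targets="-1 0 0 0 0 0 0; -1 0 0 0 0 0 0; -1 0 0 0 0 0 0; -1 0 0 0 0 0 0; -1 0 0 0 0 0 0; -1 0 0 0 0 0 0")

```text
clock: 4.98
eef_pos: [0.5784, 0.0071, 0.0198]
tool_rot: [0.202, 0.979, 0.0, 0.002]
ft_force: [0.3, 0.0, 6.2]
grip_width: 0.0492
grasp_force: 63.4
```

Emit:
step_arm(targets="-1 0 0 0.08 0 0 0; -1 0 0 0.16 0 0 0; -1 -0.07 0.03 0.16 0 0 0; -1 -0.14 0.06 0.16 0 0 0; -1 -0.21 0.09 0.16 0 0 0; -1 -0.28 0.12 0.16 0 0 0; -1 -0.35 0.145 0.16 0 0 0; -1 -0.42 0.17 0.16 0 0 0; -1 -0.49 0.2 0.16 0 0 0; -1 -0.556 0.226 0.16 0 0 0")

```text
clock: 5.82
eef_pos: [0.2966, 0.1202, 0.0978]
tool_rot: [0.202, 0.979, 0.0, -0.0]
ft_force: [-0.5, 1.5, -1.0]
grip_width: 0.0492
grasp_force: 62.7
```

```bash
python3 st.py
```

```text
t 5.8167 p [0.2966 0.1202 0.0978] 
q [ 0.3848  0.0085 -0.6439  0.9184  0.0003  0.7919] 
R [[-0.9183, 0.3959, -0.0001], [0.3959, 0.9183, 0.0002], [0.0002, 0.0002, -1.0]] F [-0.4721  1.5378 -1.0202] w 0.04920295729940062 62.65481472015381 yaw_y 66.6772885840105
```

Emit:
step_arm(targets="-1 0 0 -0.08 0 0 0; -1 0 0 -0.13 0 0 0; -1 0 0 -0.16 0 0 0; -1 0 0 -0.172 0 0 0; -1 0 0 -0.177 0 0 0; -1 0 0 -0.178 0 0 0; -1 0 0 -0.178 0 0 0; 1 0 0 -0.178 0 0 0; 1 0 0 -0.178 0 0 0; 1 0 0 -0.178 0 0 0")

```text
clock: 6.65
eef_pos: [0.2996, 0.1203, 0.0095]
tool_rot: [0.202, 0.979, 0.0, 0.001]
ft_force: [-0.4, 0.2, -0.5]
grip_width: 0.0827
grasp_force: 0.0
```

Emit:
step_arm(targets="1 0 0 0 0 0 0; 1 0 0 0 0 0 0; 1 0 0 0.02 0 0 0; 1 0 0 0.06 0 0 0; 1 0 0 0.12 0 0 0; 1 0 0 0.2 0 0 0; 1 0 0 0.28 0 0 0; 1 0 0 0.36 0 0 0; 1 0 0 0.36 0 0 0")

```text
clock: 7.4
eef_pos: [0.303, 0.1218, 0.1959]
tool_rot: [0.202, 0.979, 0.004, 0.006]
ft_force: [1.4, 0.3, -0.0]
grip_width: 0.0852
grasp_force: 0.0
```

```bash
python3 st.py
python3 - <<'E'
from h import *
t=shot("top","t2")
hsv=cv2.cvtColor(t,cv2.COLOR_BGR2HSV)
m=((hsv[:,:,1]<60)&(hsv[:,:,2]>110)).astype(np.uint8)*255
m[:150]=0;m[320:]=0;m[:,:170]=0;m[:,345:]=0
cs,_=cv2.findContours(m,cv2.RETR_EXTERNAL,cv2.CHAIN_APPROX_NONE)
for c in cs:
    if cv2.contourArea(c)<150: continue
    z=.012 if cv2.contourArea(c)>3000 else .006
    P=cast("top",c[:,0,:],z)[:,:2]*1000; print(cv2.contourArea(c),cv2.minAreaRect(P.astype(np.float32)))
s=shot("side")
a=crop(t,180,150,330,330,3);b=crop(s,150,180,330,340,2)
h=max(a.shape[0],b.shape[0]); pad=lambda i:cv2.copyMakeBorder(i,0,h-i.shape[0],0,0,cv2.BORDER_CONSTANT)
cv2.imwrite("pics/c4.png",np.hstack([pad(a),pad(b)])[:600,:800])
E
```

```text
t 7.4 p [0.303  0.1218 0.1959] 
q [ 0.3821 -0.0971 -0.4585  1.1959  0.      0.7885] 
R [[-0.9185, 0.3952, 0.0125], [0.3953, 0.9186, 0.005], [-0.0095, 0.0096, -0.9999]] F [ 1.3799  0.3138 -0.0399] w 0.0851554613111792 0.0 yaw_y 66.72227212703706
2548.5 ((384.53790283203125, 244.4996795654297), (375.235595703125, 151.76368713378906), 18.852834701538086)
4928.0 ((586.1505126953125, 1.3054962158203125), (221.25770568847656, 251.6474609375), 79.98095703125)
```

View pics/c4.png

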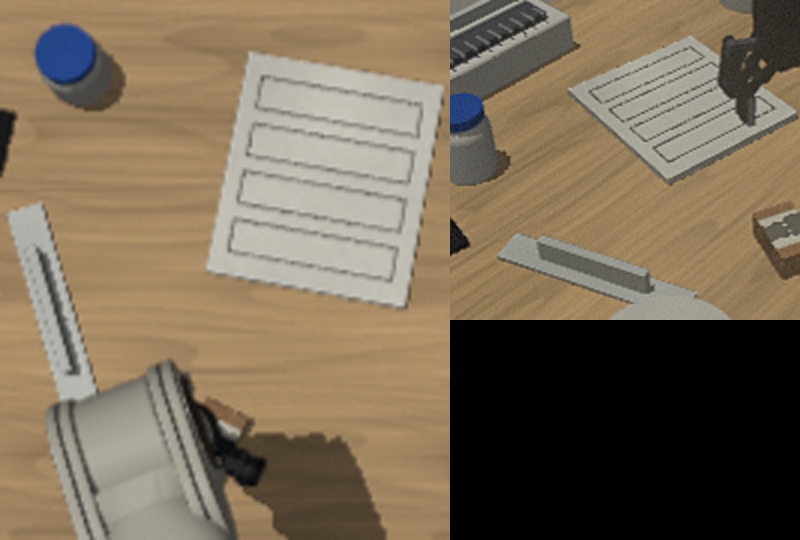

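The board is clear, and the box stands upright on the table at about (0.30, 0.12). The straightedge hasn't moved. I'll move over it.

Emit:
step_arm(targets="1 0.271 0.346 -0.1 0 0 0.933; 1 0.271 0.346 -0.1 0 0 0.933; 1 0.271 0.346 -0.1 0 0 0.933; 1 0.271 0.346 -0.1 0 0 0.933; 1 0.271 0.346 -0.1 0 0 0.933; 1 0.271 0.346 -0.1 0 0 0.933; 1 0.271 0.346 -0.1 0 0 0.933; 1 0.271 0.346 -0.1 0 0 0.933; 0 0.271 0.346 -0.1 0 0 0.933; 0 0.271 0.346 -0.1 0 0 0.933")

```text
clock: 8.33
eef_pos: [0.4332, 0.2918, 0.1385]
tool_rot: [-0.162, 0.987, -0.0, -0.001]
ft_force: [-0.2, -0.3, 1.1]
grip_width: 0.0641
grasp_force: 0.0
```

```bash
python3 st.py
python3 - <<'E'
from h import *
t=shot("top","t3"); s=shot("side","s3")
# rail top in side view: dark/light? show both
a=crop(t,170,200,260,310,4);b=crop(s,150,270,290,350,3)
h=max(a.shape[0],b.shape[0]); pad=lambda i:cv2.copyMakeBorder(i,0,h-i.shape[0],0,0,cv2.BORDER_CONSTANT)
cv2.imwrite("pics/c5.png",np.hstack([pad(a),pad(b)])[:600,:800])
E
```

```text
t 8.3333 p [0.4332 0.2918 0.1385] 
q [ 0.5929  0.3442 -0.1018  1.1266 -0.0001  0.2681] 
R [[-0.9477, -0.319, -0.0015], [-0.319, 0.9477, -0.0012], [0.0018, -0.0006, -1.0]] F [-0.1939 -0.3131  1.1397] w 0.06413750401689057 0.0 yaw_y 108.60535656724998
```

View pics/c5.png

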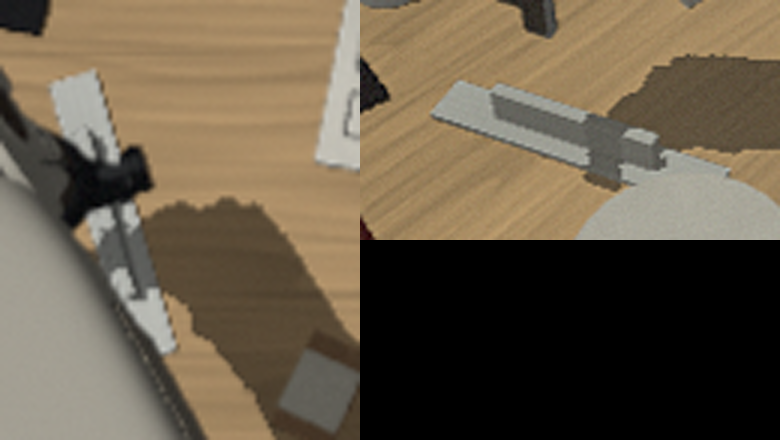

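Emit:
step_arm(targets="0 0.01 0.006 -0.08 0 0 0; 0 0.01 0.006 -0.14 0 0 0; 0 0.01 0.006 -0.19 0 0 0; 0 0.01 0.006 -0.22 0 0 0; 0 0.01 0.006 -0.24 0 0 0; 0 0.01 0.006 -0.25 0 0 0; 0 0.01 0.006 -0.25 0 0 0; -1 0.01 0.006 -0.25 0 0 0; -1 0.01 0.006 -0.25 0 0 0; -1 0.01 0.006 -0.25 0 0 0")

```text
clock: 9.27
eef_pos: [0.4404, 0.2969, 0.0155]
tool_rot: [-0.162, 0.987, 0.001, 0.001]
ft_force: [2.2, 0.7, -2.2]
grip_width: 0.0106
grasp_force: 60.5
```

Emit:
step_arm(targets="-1 0 0 0 0 0 0; -1 0 0 0 0 0 0; -1 0 0 0 0 0 0; -1 0 0 0 0 0 0; -1 0 0 0 0 0 0")

```text
clock: 9.68
eef_pos: [0.4403, 0.2969, 0.0155]
tool_rot: [-0.163, 0.987, 0.001, 0.001]
ft_force: [-0.7, -0.3, 6.7]
grip_width: 0.0107
grasp_force: 61.7
```

```bash
python3 st.py
```

```text
t 9.6833 p [0.4403 0.2969 0.0155] 
q [ 0.5932  0.4918 -0.2386  0.8372  0.0002  0.2667] 
R [[-0.9472, -0.3208, 0.0025], [-0.3208, 0.9472, 0.0019], [-0.003, 0.001, -1.0]] F [-0.7438 -0.2624  6.7342] w 0.0107069785020383 61.66038393974304 yaw_y 108.70937108765293
```

Emit:
step_arm(targets="-1 0 0 0.06 0 0 0; -1 0 0 0.12 0 0 0; -1 0 -0.06 0.12 0 0 0.15; -1 0 -0.12 0.12 0 0 0.3; -1 -0.01 -0.18 0.12 0 0 0.45; -1 -0.01 -0.24 0.12 0 0 0.6; -1 -0.02 -0.3 0.12 0 0 0.75; -1 -0.02 -0.36 0.12 0 0 0.9; -1 -0.03 -0.42 0.12 0 0 1; -1 -0.03 -0.48 0.12 0 0 1")

```text
clock: 10.52
eef_pos: [0.4228, 0.0547, 0.0737]
tool_rot: [-0.529, 0.849, 0.0, -0.001]
ft_force: [-0.3, -0.3, -3.3]
grip_width: 0.0104
grasp_force: 60.4
```

Emit:
step_arm(targets="-1 0 -0.054 0 0 0 0.12; -1 0 -0.054 0 0 0 0.25; -1 0 -0.054 0 0 0 0.3615; -1 0 -0.054 0 0 0 0.3615; -1 0 -0.054 -0.04 0 0 0.3615; -1 0 -0.054 -0.07 0 0 0.3615; -1 0 -0.054 -0.09 0 0 0.3615; -1 0 -0.054 -0.09 0 0 0.3615")

```text
clock: 11.18
eef_pos: [0.4222, 0.0292, 0.027]
tool_rot: [-0.642, 0.767, 0.001, -0.002]
ft_force: [0.1, 0.1, -2.9]
grip_width: 0.0105
grasp_force: 60.4
```

```bash
python3 st.py
python3 - <<'E'
from h import *
t=shot("top","t4"); s=shot("side","s4")
a=crop(t,230,150,340,310,3);b=crop(s,180,170,350,330,2.6)
h=max(a.shape[0],b.shape[0]); pad=lambda i:cv2.copyMakeBorder(i,0,h-i.shape[0],0,0,cv2.BORDER_CONSTANT)
cv2.imwrite("pics/c6.png",np.hstack([pad(a),pad(b)])[:600,:800])
E
```

```text
t 11.1833 p [0.4222 0.0292 0.027 ] 
q [ 0.0692  0.3092 -0.5035  0.7627 -0.0001 -1.3252] 
R [[-0.1755, -0.9845, -0.0046], [-0.9845, 0.1755, -0.0004], [0.0012, 0.0045, -1.0]] F [ 0.0956  0.1119 -2.9268] w 0.010481021695689256 60.37913203239441 yaw_y 169.892588919408
```

View pics/c6.png

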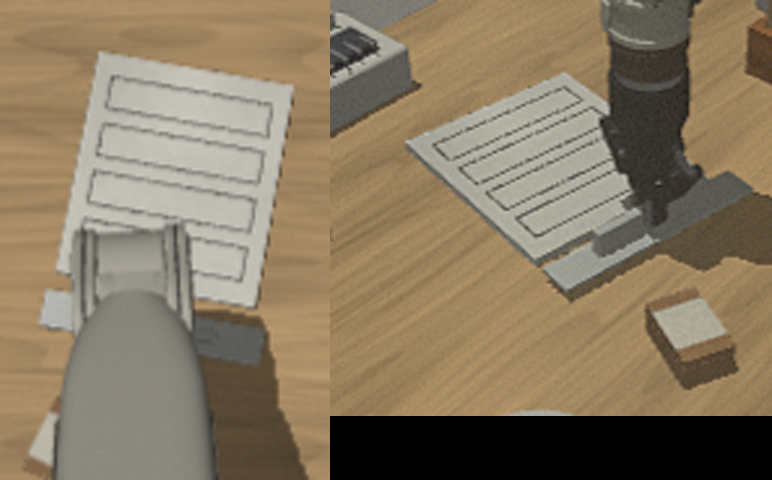

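Emit:
step_arm(targets="-1 0 0 -0.012 0 0 0; -1 0 0 -0.02 0 0 0; -1 0 0 -0.022 0 0 0; -1 0.01 -0.0018 -0.022 0 0 0; -1 0.02 -0.0035 -0.022 0 0 0; -1 0.03 -0.0053 -0.022 0 0 0; -1 0.035 -0.0062 -0.022 0 0 0; -1 0.035 -0.0062 -0.022 0 0 0")

```text
clock: 11.95
eef_pos: [0.4425, 0.0259, 0.018]
tool_rot: [-0.642, 0.766, -0.0, 0.0]
ft_force: [0.4, -0.2, -1.7]
grip_width: 0.0108
grasp_force: 60.4
```

Emit:
step_arm(targets="-1 0.001 -0.0002 0 0 0 0; -1 0.002 -0.0003 0 0 0 0; -1 0.003 -0.0005 0 0 0 0; -1 0.003 -0.0005 0 0 0 0")

```text
clock: 12.28
eef_pos: [0.4426, 0.0258, 0.0178]
tool_rot: [-0.643, 0.766, 0.0, -0.0]
ft_force: [-2.0, 0.4, -1.4]
grip_width: 0.0104
grasp_force: 60.5
```

Emit:
step_arm(targets="-1 0 0 -0.002 0 0 0; -1 0 0 -0.004 0 0 0; -1 0 0 -0.005 0 0 0; -1 0 0 -0.005 0 0 0")

```text
clock: 12.62
eef_pos: [0.4426, 0.0258, 0.0155]
tool_rot: [-0.643, 0.766, 0.0, -0.0]
ft_force: [-4.4, 0.5, 2.7]
grip_width: 0.0107
grasp_force: 61.1
```

Emit:
step_arm(targets="-1 0.001 -0.0002 0 0 0 0; -1 0.002 -0.0003 0 0 0 0; -1 0.003 -0.0005 0 0 0 0; -1 0.004 -0.0007 0 0 0 0; -1 0.004 -0.0007 0 0 0 0")

```text
clock: 13.03
eef_pos: [0.4426, 0.0257, 0.0155]
tool_rot: [-0.643, 0.766, 0.002, -0.001]
ft_force: [-9.2, 0.9, 9.6]
grip_width: 0.0107
grasp_force: 62.2
```

Emit:
step_arm(targets="-1 0.002 -0.0004 0 0 0 0; -1 0.004 -0.0007 0 0 0 0; -1 0.006 -0.001 0 0 0 0; -1 0.006 -0.001 0 0 0 0; -1 0.006 -0.001 0 0 0 0")

```text
clock: 13.45
eef_pos: [0.4428, 0.0257, 0.0156]
tool_rot: [-0.643, 0.766, 0.004, -0.003]
ft_force: [-16.1, 2.1, 19.8]
grip_width: 0.0107
grasp_force: 63.5
```

```bash
python3 st.py
python3 - <<'E'
from h import *
print(bot.get_obs()["ft_torque"])
E
```

```text
t 13.45 p [0.4428 0.0257 0.0156] 
q [ 0.0562  0.3631 -0.4594  0.7579  0.0027 -1.3402] 
R [[-0.1735, -0.9848, -0.0097], [-0.9848, 0.1735, 0.0022], [-0.0004, 0.0099, -1.0]] F [-16.0585   2.1157  19.8404] w 0.010721968222757144 63.479910492897034 yaw_y 170.0085933105965
[0.7489 3.3115 0.0694]
```

Emit:
step_arm(targets="-1 -0.004 0.0007 0 0 0 0; -1 -0.009 0.0016 0 0 0 0; -1 -0.009 0.0016 0 0 0 0; -0.6 -0.009 0.0016 0 0 0 0; -0.6 -0.009 0.0016 0 0 0 0; -0.6 -0.009 0.0016 0 0 0 0; -0.6 -0.009 0.0016 0 0 0 0; -0.6 -0.009 0.0016 0 0 0 0")

```text
clock: 14.12
eef_pos: [0.4449, 0.0256, 0.0156]
tool_rot: [-0.643, 0.766, -0.001, 0.001]
ft_force: [-0.2, -0.8, -0.2]
grip_width: 0.0167
grasp_force: 0.0
```

Emit:
step_arm(targets="-0.6 0.003 -0.0005 0 0 0 0; -0.6 0.006 -0.001 0 0 0 0; -0.6 0.009 -0.0016 0 0 0 0; -0.6 0.012 -0.0021 0 0 0 0; -0.6 0.012 -0.0021 0 0 0 0; -0.6 0.012 -0.0021 0 0 0 0")

```text
clock: 14.62
eef_pos: [0.4453, 0.0253, 0.0146]
tool_rot: [-0.643, 0.766, 0.003, -0.003]
ft_force: [-9.4, 1.8, 7.7]
grip_width: 0.0168
grasp_force: 4.9
```

```bash
python3 st.py
```

```text
t 14.6167 p [0.4453 0.0253 0.0146] 
q [ 0.0552  0.3679 -0.4551  0.7564  0.0022 -1.341 ] 
R [[-0.1736, -0.9848, -0.0087], [-0.9848, 0.1736, 0.0017], [-0.0002, 0.0089, -1.0]] F [-9.3998  1.8392  7.6582] w 0.016809858940839806 4.914211928844452 yaw_y 170.00072101405513
```

Emit:
step_arm(targets="-0.6 -0.006 0.001 0 0 0 0; -0.6 -0.009 0.0016 0 0 0 0; -0.6 -0.009 0.0016 0 0 0 0; -0.3 -0.009 0.0016 0 0 0 0; -0.3 -0.009 0.0016 0 0 0 0; -0.3 -0.009 0.0016 0.02 0 0 0; -0.3 -0.009 0.0016 0.06 0 0 0; -0.3 -0.009 0.0016 0.14 0 0 0; -0.3 -0.009 0.0016 0.22 0 0 0; -0.3 -0.009 0.0016 0.3 0 0 0")

```text
clock: 15.45
eef_pos: [0.4454, 0.0253, 0.1671]
tool_rot: [-0.643, 0.766, -0.0, 0.0]
ft_force: [1.4, 0.5, -0.5]
grip_width: 0.0299
grasp_force: 0.0
```

Emit:
step_arm(targets="-0.3 -0.05 -0.08 0.08 0 0 0; -0.3 -0.1 -0.16 0.15 0 0 0; -0.3 -0.1 -0.24 0.2 0 0 0; -0.3 -0.1 -0.32 0.2 0 0 0; -0.3 -0.1 -0.32 0.2 0 0 0")

```text
clock: 15.87
eef_pos: [0.3959, -0.1368, 0.2681]
tool_rot: [-0.643, 0.766, -0.003, 0.001]
ft_force: [1.5, -0.4, 0.6]
grip_width: 0.0299
grasp_force: 0.0
```

```bash
cat > se.py <<'E'
from h import *
def se_check(t):
    g=cv2.cvtColor(t,cv2.COLOR_BGR2HSV)
    m=((g[:,:,1]<60)&(g[:,:,2]>105)).astype(np.uint8)*255
    m[:150]=0;m[320:]=0;m[:,:215]=0;m[:,345:]=0
    cs,_=cv2.findContours(m,cv2.RETR_EXTERNAL,cv2.CHAIN_APPROX_NONE)
    for c in cs:
        if cv2.contourArea(c)<150: continue
        P=cast("top",c[:,0,:],.012)[:,:2]*1000; print("white",cv2.contourArea(c),cv2.minAreaRect(P.astype(np.float32)))
E
python3 st.py
python3 - <<'E'
from se import *
t=shot("top","t5"); s=shot("side","s5"); se_check(t)
g=cv2.cvtColor(t,cv2.COLOR_BGR2HSV)
# slat tops, top view : hue>=16,sat<110,v>135 within holder window
w=(slice(218,297),slice(383,398)); m=np.zeros(t.shape[:2],np.uint8)
m[w]=((g[w][:,:,1]<112)&(g[w][:,:,2]>140)).astype(np.uint8)
n,l,st,ce=cv2.connectedComponentsWithStats(m)
for i in range(1,n):
    if st[i,4]>12: print(st[i],ce[i],cast("top",ce[i],.165)[0])
a=crop(t,230,150,400,310,3);b=crop(s,180,120,425,330,1.9)
h=max(a.shape[0],b.shape[0]); pad=lambda i:cv2.copyMakeBorder(i,0,h-i.shape[0],0,0,cv2.BORDER_CONSTANT)
o=np.hstack([pad(a),pad(b)]); o=cv2.resize(o,(800,int(o.shape[0]*800/o.shape[1]))); cv2.imwrite("pics/c7.png",o)
E
```

```text
t 15.8667 p [ 0.3959 -0.1368  0.2681] 
q [-0.3323  0.0602 -0.1144  1.3904 -0.0006 -1.7283] 
R [[-0.1739, -0.9848, 0.0053], [-0.9848, 0.1739, -0.0024], [0.0015, -0.0056, -1.0]] F [ 1.4853 -0.352   0.5893] w 0.029940386489745428 0.0 yaw_y 169.98638751896826
white 239.5 ((299.4336853027344, 120.61570739746094), (51.45706558227539, 51.8076286315918), 64.47016143798828)
white 1726.5 ((376.31768798828125, -170.58905029296875), (112.52137756347656, 346.73175048828125), 69.8455581665039)
white 5835.5 ((565.6155395507812, 0.1654205322265625), (239.63475036621094, 291.81011962890625), 79.99110412597656)
[383 218  15  79 462] [393.4762 254.0606] [ 0.4268 -0.3084  0.165 ]
[383 238   4  20  46] [384.4348 246.6739] [ 0.4482 -0.2827  0.165 ]
```

View pics/c7.png

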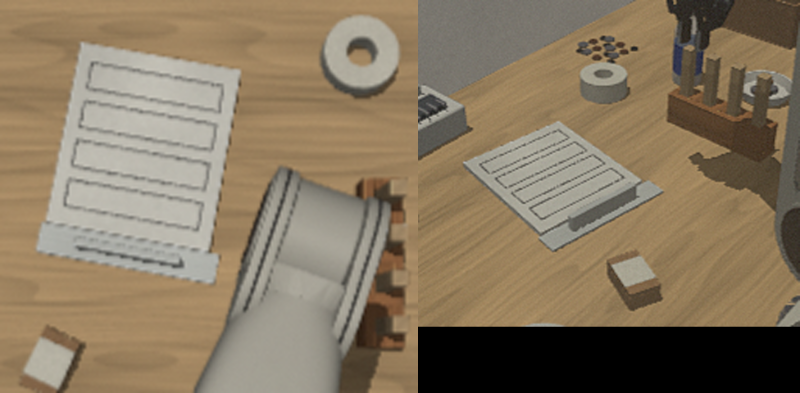

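The straightedge sits flush on the board's near edge and is centred, and the pin box stands clear. Next I'll pin down the slats and holder from both views.

Run:
```python
from h import *
q=np.array([(138,40),(245,82),(355,125),(473,167)])
q=(q+.5)/7-.5+[335,145]; print(cast("side",q,.165))
q=np.array([(157,80),(158,207),(160,336),(160,468)]); q=(q+.5)/7-.5+[370,215]; print(cast("top",q,.165))
# slat bases on holder top, side view (bottom-mid of visible front corner)
# holder top far corners side view: left(250,245) front-right(672,425) right(740,380), back ~ (300,222)
q=np.array([(40,245),(462,425),(530,380),(95,222)]); q=(q+.5)/7-.5+[335,145]; print("holder top",cast("side",q,.065))
q=np.array([(40,375),(455,555)]); q=(q+.5)/7-.5+[335,145]; print("holder foot",cast("side",q,0))
q=np.array([(50,52),(172,52),(172,540),(62,540)]); q=(q+.5)/7-.5+[370,215]; print("holder top T",cast("top",q,.065))
```

```text
[[ 0.5065 -0.3054  0.165 ]
 [ 0.4517 -0.303   0.165 ]
 [ 0.398  -0.3007  0.165 ]
 [ 0.3448 -0.3012  0.165 ]]
[[ 0.5093 -0.3064  0.165 ]
 [ 0.4558 -0.3053  0.165 ]
 [ 0.4021 -0.3046  0.165 ]
 [ 0.348  -0.3031  0.165 ]]
holder top [[ 0.5346 -0.2825  0.065 ]
 [ 0.3226 -0.2783  0.065 ]
 [ 0.3186 -0.3245  0.065 ]
 [ 0.5278 -0.3138  0.065 ]]
holder foot [[ 0.5298 -0.281   0.    ]
 [ 0.3193 -0.2821  0.    ]]
holder top T [[ 0.5362 -0.2793  0.065 ]
 [ 0.5365 -0.3341  0.065 ]
 [ 0.3196 -0.3278  0.065 ]
 [ 0.3192 -0.2795  0.065 ]]
```

```bash
cat > go.py <<'E'
import sys
from h import *
A,D,PH=.11,.009,20
def down(yawy): # tool down, tool y at yaw
    y=np.array([np.cos(np.radians(yawy)),np.sin(np.radians(yawy)),0]); z=np.array([0,0,-1.]); return np.c_[np.cross(y,z),y,z]
def ax(deg,v): return R.from_rotvec(np.radians(deg)*np.asarray(v)).as_matrix()
HX=np.array([np.cos(np.radians(-1.2)),np.sin(np.radians(-1.2)),0]); BX=np.array([np.cos(np.radians(-10)),np.sin(np.radians(-10)),0]); BY=np.array([-BX[1],BX[0],0])
RG=ax(-(90-PH),HX)@down(178.8); RL=ax(PH,BX)@down(170); C=np.array([.5865,.0013,0])
SL=[(.507,-.3055),(.4535,-.304),(.400,-.303),(.346,-.302)]
def grasp(i,back=0): return np.array([*SL[i],A])+RG[:,2]*(D-back),RG
def lay(xb,z=.0235,off=.025): return C+xb*BX-off*BY+[0,0,z]+RL[:,2]*D,RL
def rel(p,Rt,n=1):
    o=bot.get_obs(); R0=R.from_quat(o["tool_rot"]).as_matrix()
    v=R.from_matrix(Rt@R0.T).as_rotvec()/(np.pi/4); s=(p-o["eef_pos"])/.5
    print("target",p,"shift",s,"turn",v,"deg",np.linalg.norm(v)*45,"dist",np.linalg.norm(s)/2)
E
python3 - <<'E'
from go import *
print(RG,RL)
p,r=grasp(0,.09); p[2]=.2; p[1]=-.2; rel(p,r)
print(grasp(0)[0],grasp(0,.09)[0],lay(.081)[0])
E
```

```text
[[-0.0072 -0.9998 -0.0197]
 [-0.3419  0.0209 -0.9395]
 [ 0.9397  0.     -0.342 ]] [[-0.1632 -0.9848  0.0594]
 [-0.9254  0.1736  0.3368]
 [-0.342  -0.     -0.9397]]
target [ 0.5086 -0.2     0.2   ] shift [ 0.2242 -0.1219 -0.1359] turn [-1.545   0.1647  0.174 ] deg 70.35557420083741 dist 0.14456436267921174
[ 0.5068 -0.314   0.1069] [ 0.5086 -0.2294  0.1377] [ 0.6625 -0.0344  0.015 ]
```

Emit:
step_arm(targets="-0.25 0.22 0 0 -0.772 0.082 0.087; -0.25 0.22 0 0 -0.772 0.082 0.087; -0.25 0.22 0 0 -0.772 0.082 0.087; -0.25 0.22 0 0 -0.772 0.082 0.087; -0.25 0.22 0 0 -0.772 0.082 0.087; -0.25 0.22 0 0 -0.772 0.082 0.087; -0.25 0.22 0 0 -0.772 0.082 0.087")

```text
clock: 16.55
eef_pos: [0.5055, -0.1324, 0.2637]
tool_rot: [-0.64, 0.707, -0.207, -0.216]
ft_force: [0.8, -0.7, 0.7]
grip_width: 0.0316
grasp_force: 0.0
```

Emit:
step_arm(targets="-0.25 0 -0.12 -0.136 -0.772 0.082 0.087; -0.25 0 -0.12 -0.136 -0.772 0.082 0.087; -0.25 0 -0.12 -0.136 -0.772 0.082 0.087; -0.25 0 -0.12 -0.136 -0.772 0.082 0.087; -0.25 0 -0.12 -0.136 -0.772 0.082 0.087; -0.25 0 -0.12 -0.136 -0.772 0.082 0.087; -0.25 0 -0.12 -0.136 -0.772 0.082 0.087; -0.25 0 -0.12 -0.136 -0.772 0.082 0.087")

```text
clock: 17.22
eef_pos: [0.5059, -0.1953, 0.1986]
tool_rot: [-0.574, 0.587, -0.397, -0.41]
ft_force: [0.4, 0.0, 1.5]
grip_width: 0.032
grasp_force: 0.0
```

```bash
python3 st.py; python3 -c "
from go import *
rel(*grasp(0,.08))"
```

```text
t 17.2167 p [ 0.5059 -0.1953  0.1986] 
q [ 0.1717  0.5895 -0.1473  1.325  -1.1648 -1.0484] 
R [[-0.0051, -0.9996, -0.0265], [-0.3483, 0.0266, -0.937], [0.9374, 0.0044, -0.3483]] F [0.4029 0.     1.5186] w 0.03200591078525629 0.0 yaw_y 178.474879311463
target [ 0.5084 -0.2388  0.1343] shift [ 0.005  -0.0871 -0.1286] turn [-0.0086 -0.0054  0.0072] deg 0.5626230750787008 dist 0.07768795011070427
```

Emit:
step_arm(targets="-0.15 0.005 -0.087 -0.128 -0.009 -0.005 0.007; -0.15 0.005 -0.087 -0.128 -0.009 -0.005 0.007; -0.15 0.005 -0.087 -0.128 -0.009 -0.005 0.007; -0.15 0.005 -0.087 -0.128 -0.009 -0.005 0.007")

```text
clock: 17.55
eef_pos: [0.5072, -0.2398, 0.1354]
tool_rot: [-0.572, 0.585, -0.401, -0.411]
ft_force: [0.2, 0.7, 0.3]
grip_width: 0.0364
grasp_force: 0.0
```

```bash
python3 -c "
from go import *
rel(*grasp(0))
t=shot('top');s=shot('side')
a=crop(t,340,200,420,300,5);b=crop(s,320,110,420,220,4)
h=max(a.shape[0],b.shape[0]); pad=lambda i:cv2.copyMakeBorder(i,0,h-i.shape[0],0,0,cv2.BORDER_CONSTANT)
cv2.imwrite('pics/c8.png',np.hstack([pad(a),pad(b)]))"
```

```text
target [ 0.5068 -0.314   0.1069] shift [-0.0008 -0.1483 -0.057 ] turn [ 0.0027 -0.0012  0.0024] deg 0.17144540225723612 dist 0.07945443810876797
```

View pics/c8.png

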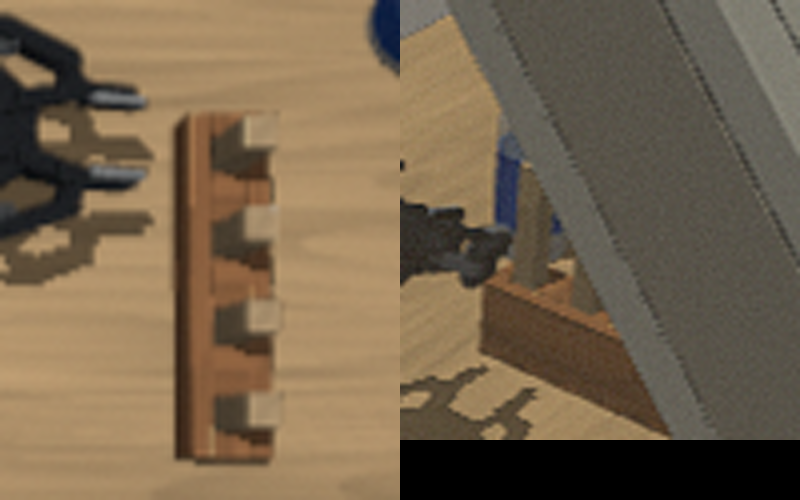

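The fingers line up with the far slat in the top view: the finger midline is at crop row ≈136, and so is the slat. I'll go in and grip.

Emit:
step_arm(targets="-0.15 0 -0.05 -0.019 0 0 0; -0.15 0 -0.09 -0.034 0 0 0; -0.15 0 -0.12 -0.046 0 0 0; -0.15 -0.001 -0.14 -0.053 0 0 0; -0.15 -0.001 -0.148 -0.057 0 0 0; -0.15 -0.001 -0.148 -0.057 0 0 0; -1 -0.001 -0.148 -0.057 0 0 0; -1 -0.001 -0.148 -0.057 0 0 0; -1 -0.001 -0.148 -0.057 0 0 0; -1 -0.001 -0.148 -0.057 0 0 0")

```text
clock: 18.48
eef_pos: [0.5086, -0.3117, 0.1067]
tool_rot: [-0.573, 0.583, -0.403, -0.411]
ft_force: [1.0, 1.9, 4.6]
grip_width: 0.0183
grasp_force: 60.9
```

Emit:
step_arm(targets="-1 0 0 0 0 0 0; -1 0 0 0 0 0 0; -1 0 0 0 0 0 0; -1 0 0 0 0 0 0")

```text
clock: 18.82
eef_pos: [0.5086, -0.3117, 0.1067]
tool_rot: [-0.573, 0.583, -0.403, -0.412]
ft_force: [0.3, 1.2, 6.8]
grip_width: 0.0185
grasp_force: 61.0
```

```bash
python3 st.py
```

```text
t 18.8167 p [ 0.5086 -0.3117  0.1067] 
q [-0.0505  0.6343 -0.3809  0.4667 -1.2266 -1.6669] 
R [[-0.0046, -0.9998, -0.0175], [-0.3361, 0.0181, -0.9417], [0.9418, 0.0016, -0.3361]] F [0.3423 1.2227 6.8199] w 0.018471867310331777 61.00890755653381 yaw_y 178.9652969136148
```

Emit:
step_arm(targets="-1 0 0 0.04 0 0 0; -1 0 0 0.08 0 0 0; -1 0 0 0.12 0 0 0; -1 0 0 0.16 0 0 0; -1 0 0 0.2 0 0 0; -1 0 0.06 0.22 0 0 0; -1 0 0.14 0.22 0 0 0; -1 0 0.2 0.22 0 0 0; -1 0 0.2 0.22 0 0 0")

```text
clock: 19.57
eef_pos: [0.508, -0.2081, 0.2149]
tool_rot: [-0.576, 0.581, -0.401, -0.412]
ft_force: [1.4, -1.0, -1.1]
grip_width: 0.0185
grasp_force: 60.7
```

```bash
python3 st.py; python3 -c "
from go import *
p,r=lay(.081); p[2]+=.12; rel(p,r)"
```

```text
t 19.5667 p [ 0.508  -0.2081  0.2149] 
q [ 0.1496  0.5554 -0.1572  1.291  -1.1874 -1.1172] 
R [[0.0025, -0.9999, -0.0169], [-0.3396, 0.0151, -0.9404], [0.9406, 0.0081, -0.3396]] F [ 1.4025 -0.9844 -1.0904] w 0.018521880493846003 60.66143274307251 yaw_y 179.13708042858914
target [ 0.6625 -0.0344  0.135 ] shift [ 0.3089  0.3475 -0.1597] turn [ 1.9955 -0.1979 -0.1674] deg 90.54983726551183 dist 0.24581051451269487
```

Emit:
step_arm(targets="-1 0.155 0.1 0 0.998 -0.099 -0.084; -1 0.155 0.1 0 0.998 -0.099 -0.084; -1 0.155 0.1 0 0.998 -0.099 -0.084; -1 0.155 0.1 0 0.998 -0.099 -0.084; -1 0.155 0.1 0 0.998 -0.099 -0.084; -1 0.155 0.1 0 0.998 -0.099 -0.084; -1 0.155 0.1 0 0.998 -0.099 -0.084; -1 0.155 0.1 0 0.998 -0.099 -0.084")

```text
clock: 20.23
eef_pos: [0.5849, -0.1639, 0.2169]
tool_rot: [-0.651, 0.727, -0.157, -0.15]
ft_force: [-0.2, 0.2, -0.8]
grip_width: 0.0188
grasp_force: 60.6
```

Emit:
step_arm(targets="-1 0.154 0.247 -0.16 0.998 -0.099 -0.084; -1 0.154 0.247 -0.16 0.998 -0.099 -0.084; -1 0.154 0.247 -0.16 0.998 -0.099 -0.084; -1 0.154 0.247 -0.16 0.998 -0.099 -0.084; -1 0.154 0.247 -0.16 0.998 -0.099 -0.084; -1 0.154 0.247 -0.16 0.998 -0.099 -0.084; -1 0.154 0.247 -0.16 0.998 -0.099 -0.084; -1 0.154 0.247 -0.16 0.998 -0.099 -0.084; -1 0.154 0.247 -0.16 0.998 -0.099 -0.084")

```text
clock: 20.98
eef_pos: [0.6608, -0.0382, 0.133]
tool_rot: [-0.631, 0.756, 0.114, 0.13]
ft_force: [0.3, 0.7, -0.4]
grip_width: 0.0189
grasp_force: 60.6
```

```bash
python3 st.py; python3 -c "
from go import *
p,r=lay(.081); rel(p,r)
t=shot('top','t9');s=shot('side','s9')"
```

```text
t 20.9833 p [ 0.6608 -0.0382  0.133 ] 
q [-0.2142  0.627   0.2938  1.2586  0.3466 -1.6087] 
R [[-0.1697, -0.9841, 0.053], [-0.9249, 0.1776, 0.3361], [-0.3402, 0.008, -0.9403]] F [ 0.2658  0.698  -0.423 ] w 0.018926304429303622 60.63252925872803 yaw_y 169.7686707821736
target [ 0.6625 -0.0344  0.015 ] shift [ 0.0033  0.0078 -0.2359] turn [ 0.0006 -0.0105  0.0051] deg 0.5264076628037963 dist 0.11803021307434158
```

Emit:
step_arm(targets="-1 0.003 0.008 -0.07 0 -0.01 0.005; -1 0.003 0.008 -0.13 0 -0.01 0.005; -1 0.003 0.008 -0.18 0 -0.01 0.005; -1 0.003 0.008 -0.21 0 -0.01 0.005; -1 0.003 0.008 -0.225 0 -0.01 0.005; -1 0.003 0.008 -0.232 0 -0.01 0.005; -1 0.003 0.008 -0.232 0 -0.01 0.005")

```text
clock: 21.67
eef_pos: [0.6634, -0.0336, 0.0189]
tool_rot: [-0.634, 0.754, 0.111, 0.134]
ft_force: [0.1, 0.3, -0.2]
grip_width: 0.0182
grasp_force: 60.6
```

```bash
python3 st.py; python3 -c "
from h import *
t=shot('top');s=shot('side')
a=crop(t,240,150,340,310,3.5);b=crop(s,190,150,350,280,2.8)
h=max(a.shape[0],b.shape[0]); pad=lambda i:cv2.copyMakeBorder(i,0,h-i.shape[0],0,0,cv2.BORDER_CONSTANT)
cv2.imwrite('pics/c9.png',np.hstack([pad(a),pad(b)])[:600,:800])"
```

```text
t 21.6667 p [ 0.6634 -0.0336  0.0189] 
q [-0.2076  0.7226  0.1503  1.0076  0.3495 -1.6075] 
R [[-0.1606, -0.985, 0.0623], [-0.9257, 0.1722, 0.3368], [-0.3425, -0.0035, -0.9395]] F [ 0.062   0.3319 -0.2399] w 0.018229347092630896 60.641605854034424 yaw_y 170.0814331010644
```

View pics/c9.png

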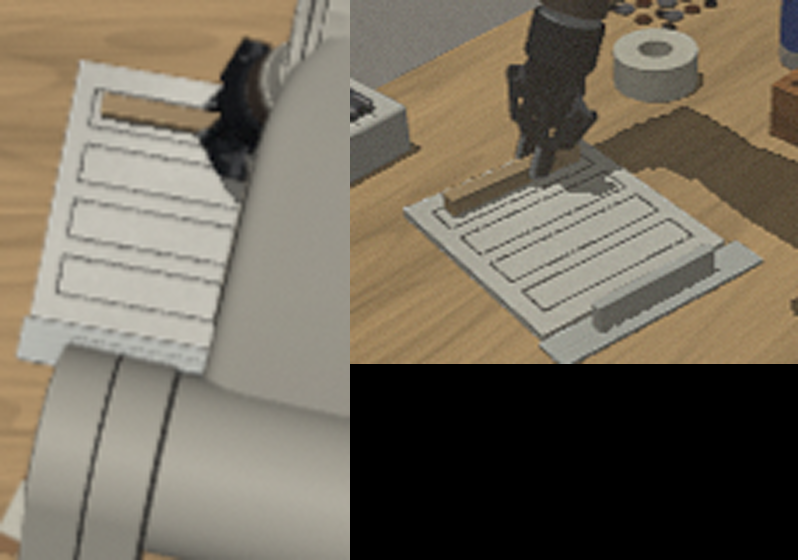

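The slat sits over the farthest box, level and inside the outline in both views. I'll lower it the last 3–4 mm and release.

Emit:
step_arm(targets="-1 0 0 -0.003 0 0 0; -1 0 0 -0.006 0 0 0; -1 0 0 -0.008 0 0 0; -1 0 0 -0.008 0 0 0; -0.2 0 0 -0.008 0 0 0; -0.2 0 0 -0.008 0 0 0; -0.2 0 0 -0.008 0 0 0; -0.2 -0.002 -0.013 0.03 0 0 0; -0.2 -0.006 -0.035 0.09 0 0 0; -0.2 -0.01 -0.06 0.16 0 0 0")

```text
clock: 22.6
eef_pos: [0.6561, -0.0637, 0.0969]
tool_rot: [-0.633, 0.754, 0.113, 0.133]
ft_force: [1.5, -0.1, 0.6]
grip_width: 0.0342
grasp_force: 0.0
```

```bash
python3 st.py; python3 -c "
from go import *
p,r=grasp(1,.08); p[1]=-.2;p[2]=.2; rel(p,r)"
```

```text
t 22.6 p [ 0.6561 -0.0637  0.0969] 
q [-0.2549  0.6567  0.2483  1.195   0.3489 -1.6576] 
R [[-0.1629, -0.985, 0.0566], [-0.925, 0.1724, 0.3385], [-0.3432, 0.0028, -0.9393]] F [ 1.5083 -0.1176  0.6232] w 0.034241612156308866 0.0 yaw_y 170.0701777582413
target [ 0.4549 -0.2     0.2   ] shift [-0.4024 -0.2726  0.2062] turn [-1.9941  0.1915  0.1551] deg 90.4154868079803 dist 0.2639725488704351
```

Emit:
step_arm(targets="-0.15 -0.2 -0.07 0.2 -0.997 0.096 0.078; -0.15 -0.2 -0.07 0.2 -0.997 0.096 0.078; -0.15 -0.2 -0.07 0.2 -0.997 0.096 0.078; -0.15 -0.2 -0.07 0.2 -0.997 0.096 0.078; -0.15 -0.2 -0.07 0.2 -0.997 0.096 0.078; -0.15 -0.2 -0.07 0.2 -0.997 0.096 0.078; -0.15 -0.2 -0.07 0.2 -0.997 0.096 0.078; -0.15 -0.2 -0.07 0.2 -0.997 0.096 0.078")

```text
clock: 23.27
eef_pos: [0.5579, -0.097, 0.1978]
tool_rot: [-0.656, 0.723, -0.158, -0.149]
ft_force: [0.5, -0.3, -0.3]
grip_width: 0.036
grasp_force: 0.0
```

Emit:
step_arm(targets="-0.15 -0.202 -0.203 0.006 -0.997 0.096 0.078; -0.15 -0.202 -0.203 0.006 -0.997 0.096 0.078; -0.15 -0.202 -0.203 0.006 -0.997 0.096 0.078; -0.15 -0.202 -0.203 0.006 -0.997 0.096 0.078; -0.15 -0.202 -0.203 0.006 -0.997 0.096 0.078; -0.15 -0.202 -0.203 0.006 -0.997 0.096 0.078; -0.15 -0.202 -0.203 0.006 -0.997 0.096 0.078; -0.15 -0.202 -0.203 0.006 -0.997 0.096 0.078; -0.15 -0.202 -0.203 0.006 -0.997 0.096 0.078")

```text
clock: 24.02
eef_pos: [0.4573, -0.2014, 0.201]
tool_rot: [-0.575, 0.584, -0.402, -0.409]
ft_force: [-0.1, -0.4, -0.4]
grip_width: 0.036
grasp_force: 0.0
```

```bash
python3 st.py; python3 -c "
from go import *
rel(*grasp(1,.08)); rel(*grasp(1))"
```

```text
t 24.0167 p [ 0.4573 -0.2014  0.201 ] 
q [ 0.1792  0.5086 -0.2975  1.253  -1.1719 -1.0489] 
R [[-0.0045, -0.9999, -0.015], [-0.343, 0.0157, -0.9392], [0.9393, 0.0009, -0.343]] F [-0.058  -0.3655 -0.3533] w 0.036037578083616066 0.0 yaw_y 179.1030804633311
target [ 0.4549 -0.2373  0.1343] shift [-0.0048 -0.0718 -0.1335] turn [-0.0014 -0.0012 -0.0067] deg 0.3138185945201457 dist 0.07582857405006557
target [ 0.4533 -0.3125  0.1069] shift [-0.0079 -0.2221 -0.1882] turn [-0.0014 -0.0012 -0.0067] deg 0.3138185945201457 dist 0.1456257052727228
```

Emit:
step_arm(targets="-0.15 -0.005 -0.04 -0.07 0 0 -0.006; -0.15 -0.005 -0.072 -0.133 0 0 -0.006; -0.15 -0.005 -0.072 -0.133 0 0 -0.006; -0.15 -0.006 -0.12 -0.151 0 0 -0.006; -0.15 -0.006 -0.16 -0.165 0 0 -0.006; -0.15 -0.006 -0.19 -0.176 0 0 -0.006; -0.15 -0.006 -0.21 -0.184 0 0 -0.006; -0.15 -0.006 -0.222 -0.188 0 0 -0.006; -0.15 -0.006 -0.222 -0.188 0 0 -0.006; -1 -0.006 -0.222 -0.188 0 0 -0.006")

```text
clock: 24.85
eef_pos: [0.4547, -0.3126, 0.1096]
tool_rot: [-0.573, 0.586, -0.402, -0.409]
ft_force: [0.4, -0.1, -0.1]
grip_width: 0.0255
grasp_force: 0.0
```

Emit:
step_arm(targets="-1 0 0 0 0 0 0; -1 0 0 0 0 0 0; -1 0 0 0 0 0 0; -1 0 0 0 0 0 0; -1 0 0 0 0 0 0; -1 0 0 0 0 0 0")

```text
clock: 25.35
eef_pos: [0.455, -0.312, 0.1096]
tool_rot: [-0.573, 0.584, -0.403, -0.41]
ft_force: [-1.4, 0.9, 6.5]
grip_width: 0.0188
grasp_force: 61.0
```

Emit:
step_arm(targets="-1 0 0 0.04 0 0 0; -1 0 0 0.08 0 0 0; -1 0 0 0.12 0 0 0; -1 0 0 0.16 0 0 0; -1 0 0 0.2 0 0 0; -1 0 0.06 0.22 0 0 0; -1 0 0.14 0.22 0 0 0; -1 0 0.2 0.22 0 0 0; -1 0 0.2 0.22 0 0 0")

```text
clock: 26.1
eef_pos: [0.4549, -0.2093, 0.2181]
tool_rot: [-0.574, 0.584, -0.402, -0.409]
ft_force: [-0.3, -0.2, -2.1]
grip_width: 0.0185
grasp_force: 60.8
```

```bash
python3 st.py; python3 -c "
from go import *
p,r=lay(.027); p[2]+=.12; rel(p,r)
from se import *
t=shot('top','t10'); se_check(t)"
```

```text
t 26.1 p [ 0.4549 -0.2093  0.2181] 
q [ 0.1634  0.4726 -0.2979  1.2585 -1.1786 -1.0809] 
R [[-0.0056, -0.9998, -0.0165], [-0.3427, 0.0174, -0.9393], [0.9394, 0.0004, -0.3428]] F [-0.25   -0.2255 -2.1122] w 0.018461297185914077 60.76263785362244 yaw_y 179.0010175756632
target [ 0.6093 -0.025   0.135 ] shift [ 0.3089  0.3686 -0.1661] turn [ 1.9914 -0.1921 -0.1575] deg 90.30820923514196 dist 0.25436226204264306
white 8583.5 ((467.2228088378906, 62.06842041015625), (299.1112976074219, 507.2416076660156), 79.94283294677734)
```

Emit:
step_arm(targets="-1 0.155 0.11 0 0.996 -0.096 -0.079; -1 0.155 0.11 0 0.996 -0.096 -0.079; -1 0.155 0.11 0 0.996 -0.096 -0.079; -1 0.155 0.11 0 0.996 -0.096 -0.079; -1 0.155 0.11 0 0.996 -0.096 -0.079; -1 0.155 0.11 0 0.996 -0.096 -0.079; -1 0.155 0.11 0 0.996 -0.096 -0.079; -1 0.155 0.11 0 0.996 -0.096 -0.079")

```text
clock: 26.82
eef_pos: [0.5322, -0.159, 0.2198]
tool_rot: [-0.652, 0.727, -0.158, -0.148]
ft_force: [-0.5, -0.5, -0.5]
grip_width: 0.0187
grasp_force: 60.8
```

Emit:
step_arm(targets="-1 0.154 0.259 -0.166 0.996 -0.096 -0.079; -1 0.154 0.259 -0.166 0.996 -0.096 -0.079; -1 0.154 0.259 -0.166 0.996 -0.096 -0.079; -1 0.154 0.259 -0.166 0.996 -0.096 -0.079; -1 0.154 0.259 -0.166 0.996 -0.096 -0.079; -1 0.154 0.259 -0.166 0.996 -0.096 -0.079; -1 0.154 0.259 -0.166 0.996 -0.096 -0.079; -1 0.154 0.259 -0.166 0.996 -0.096 -0.079; -1 0.154 0.259 -0.166 0.996 -0.096 -0.079")

```text
clock: 27.57
eef_pos: [0.608, -0.0275, 0.1332]
tool_rot: [-0.632, 0.755, 0.113, 0.131]
ft_force: [-0.6, 0.3, -1.3]
grip_width: 0.0188
grasp_force: 60.8
```

```bash
python3 st.py; python3 -c "
from go import *
p,r=lay(.027,.0235,.028); rel(p,r)"
```

```text
t 27.5667 p [ 0.608  -0.0275  0.1332] 
q [-0.2154  0.5201  0.1099  1.1799  0.3464 -1.613 ] 
R [[-0.166, -0.9846, 0.0548], [-0.9257, 0.1748, 0.3355], [-0.3399, 0.005, -0.9404]] F [-0.596   0.3237 -1.2887] w 0.018845249836313197 60.75654745101929 yaw_y 169.93437510196554
target [ 0.6088 -0.0279  0.015 ] shift [ 0.0016 -0.0008 -0.2363] turn [ 0.0017 -0.0067  0.0015] deg 0.3176926282769942 dist 0.11817679540895794
```

Emit:
step_arm(targets="-1 0.002 0 -0.07 0 -0.006 0.001; -1 0.002 0 -0.13 0 -0.006 0.001; -1 0.002 0 -0.18 0 -0.006 0.001; -1 0.002 0 -0.21 0 -0.006 0.001; -1 0.002 0 -0.225 0 -0.006 0.001; -1 0.002 0 -0.233 0 -0.006 0.001; -1 0.002 0 -0.237 0 -0.006 0.001; -1 0.002 0 -0.237 0 -0.006 0.001")

```text
clock: 28.23
eef_pos: [0.6105, -0.0271, 0.0172]
tool_rot: [-0.634, 0.754, 0.11, 0.134]
ft_force: [0.2, 0.5, -0.2]
grip_width: 0.0186
grasp_force: 60.8
```

```bash
python3 st.py; python3 -c "
from h import *
t=shot('top');s=shot('side','s11')
a=crop(t,240,150,400,310,2.5);b=crop(s,190,130,420,290,1.7)
h=max(a.shape[0],b.shape[0]); pad=lambda i:cv2.copyMakeBorder(i,0,h-i.shape[0],0,0,cv2.BORDER_CONSTANT)
cv2.imwrite('pics/c10.png',np.hstack([pad(a),pad(b)])[:600,:800])"
```

```text
t 28.2333 p [ 0.6105 -0.0271  0.0172] 
q [-0.2148  0.635  -0.0263  0.9203  0.3486 -1.6144] 
R [[-0.1611, -0.9849, 0.063], [-0.9259, 0.173, 0.3359], [-0.3417, -0.0042, -0.9398]] F [ 0.213   0.4999 -0.2023] w 0.01864261332157986 60.76111078262329 yaw_y 170.0392807099072
```

View pics/c10.png

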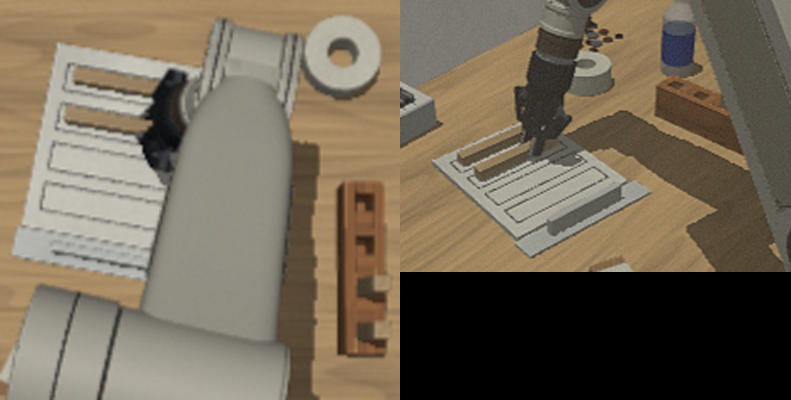

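Slat 1 lies in the far box and slat 2 hovers in the second one. The straightedge is still flush and the tape roll is clear. I'll lower and release.

Emit:
step_arm(targets="-1 0 0 -0.003 0 0 0; -1 0 0 -0.005 0 0 0; -1 0 0 -0.005 0 0 0; -1 0 0 -0.005 0 0 0; -0.2 0 0 -0.005 0 0 0; -0.2 0 0 -0.005 0 0 0; -0.2 0 0 -0.005 0 0 0; -0.2 -0.002 -0.013 0.033 0 0 0; -0.2 -0.006 -0.035 0.093 0 0 0; -0.2 -0.01 -0.06 0.165 0 0 0")

```text
clock: 29.17
eef_pos: [0.6021, -0.0567, 0.0967]
tool_rot: [-0.633, 0.754, 0.114, 0.132]
ft_force: [1.2, 0.7, -0.4]
grip_width: 0.0343
grasp_force: 0.0
```

Emit:
step_arm(targets="-0.15 -0.2 -0.07 0.2 -0.997 0.096 0.078; -0.15 -0.2 -0.07 0.2 -0.997 0.096 0.078; -0.15 -0.2 -0.07 0.2 -0.997 0.096 0.078; -0.15 -0.2 -0.07 0.2 -0.997 0.096 0.078; -0.15 -0.2 -0.07 0.2 -0.997 0.096 0.078; -0.15 -0.2 -0.07 0.2 -0.997 0.096 0.078; -0.15 -0.2 -0.07 0.2 -0.997 0.096 0.078; -0.15 -0.2 -0.07 0.2 -0.997 0.096 0.078")

```text
clock: 29.83
eef_pos: [0.5041, -0.0903, 0.1976]
tool_rot: [-0.656, 0.723, -0.158, -0.15]
ft_force: [0.2, -0.2, 0.8]
grip_width: 0.0362
grasp_force: 0.0
```

Emit:
step_arm(targets="-0.15 -0.202 -0.203 0.006 -0.997 0.096 0.078; -0.15 -0.202 -0.203 0.006 -0.997 0.096 0.078; -0.15 -0.202 -0.203 0.006 -0.997 0.096 0.078; -0.15 -0.202 -0.203 0.006 -0.997 0.096 0.078; -0.15 -0.202 -0.203 0.006 -0.997 0.096 0.078; -0.15 -0.202 -0.203 0.006 -0.997 0.096 0.078; -0.15 -0.202 -0.203 0.006 -0.997 0.096 0.078; -0.15 -0.202 -0.203 0.006 -0.997 0.096 0.078; -0.15 -0.202 -0.203 0.006 -0.997 0.096 0.078")

```text
clock: 30.58
eef_pos: [0.4036, -0.1943, 0.201]
tool_rot: [-0.575, 0.584, -0.402, -0.409]
ft_force: [0.2, -0.0, 0.8]
grip_width: 0.0364
grasp_force: 0.0
```

```bash
python3 st.py; python3 -c "
from go import *
rel(*grasp(2,.08)); rel(*grasp(2))
s=shot('side','s12')"
```

```text
t 30.5833 p [ 0.4036 -0.1943  0.201 ] 
q [ 0.2187  0.4517 -0.4201  1.2697 -1.1522 -0.96  ] 
R [[-0.0042, -0.9999, -0.0161], [-0.342, 0.0165, -0.9395], [0.9397, 0.0015, -0.342]] F [ 0.2367 -0.0426  0.8041] w 0.036364357620636674 0.0 yaw_y 179.05270680252806
target [ 0.4014 -0.2363  0.1343] shift [-0.0045 -0.0839 -0.1334] turn [-0.0001 -0.0019 -0.0056] deg 0.26703612860011094 dist 0.07880937604654882
target [ 0.3998 -0.3115  0.1069] shift [-0.0076 -0.2342 -0.1881] turn [-0.0001 -0.0019 -0.0056] deg 0.26703612860011094 dist 0.15024188398052604
```

Emit:
step_arm(targets="-0.15 -0.005 -0.045 -0.07 0 0 -0.005; -0.15 -0.005 -0.084 -0.134 0 0 -0.005; -0.15 -0.005 -0.084 -0.134 0 0 -0.005; -0.15 -0.006 -0.13 -0.151 0 0 -0.005; -0.15 -0.006 -0.17 -0.166 0 0 -0.005; -0.15 -0.006 -0.2 -0.178 0 0 -0.005; -0.15 -0.006 -0.222 -0.186 0 0 -0.005; -0.15 -0.006 -0.234 -0.19 0 0 -0.005; -0.15 -0.006 -0.234 -0.19 0 0 -0.005; -1 -0.006 -0.234 -0.19 0 0 -0.005")

```text
clock: 31.47
eef_pos: [0.4009, -0.3115, 0.1083]
tool_rot: [-0.572, 0.586, -0.402, -0.409]
ft_force: [0.4, 0.1, 0.2]
grip_width: 0.0257
grasp_force: 0.0
```

Emit:
step_arm(targets="-1 0 0 0 0 0 0; -1 0 0 0 0 0 0; -1 0 0 0 0 0 0; -1 0 0 0 0 0 0; -1 0 0 0 0 0 0; -1 0 0 0 0 0 0")

```text
clock: 31.97
eef_pos: [0.4013, -0.311, 0.1082]
tool_rot: [-0.573, 0.584, -0.403, -0.41]
ft_force: [-1.6, 0.7, 7.0]
grip_width: 0.0189
grasp_force: 61.0
```

Emit:
step_arm(targets="-1 0 0 0.04 0 0 0; -1 0 0 0.08 0 0 0; -1 0 0 0.12 0 0 0; -1 0 0 0.16 0 0 0; -1 0 0 0.2 0 0 0; -1 0 0.06 0.22 0 0 0; -1 0 0.14 0.22 0 0 0; -1 0 0.2 0.22 0 0 0; -1 0 0.2 0.22 0 0 0")

```text
clock: 32.72
eef_pos: [0.4008, -0.2094, 0.2173]
tool_rot: [-0.573, 0.585, -0.402, -0.409]
ft_force: [0.8, -0.0, -1.2]
grip_width: 0.0186
grasp_force: 60.7
```

```bash
python3 st.py; python3 -c "
from go import *
p,r=lay(-.027); p[2]+=.12; rel(p,r)"
```

```text
t 32.7167 p [ 0.4008 -0.2094  0.2173] 
q [ 0.1843  0.4039 -0.4305  1.2439 -1.1688 -1.0254] 
R [[-0.0084, -0.9998, -0.0183], [-0.3418, 0.0201, -0.9396], [0.9397, -0.0017, -0.3419]] F [ 0.7755 -0.0255 -1.2134] w 0.018616663912197372 60.71951508522034 yaw_y 178.8495605442546
target [ 0.5561 -0.0156  0.135 ] shift [ 0.3107  0.3876 -0.1645] turn [ 1.9925 -0.1928 -0.1527] deg 90.34134105589746 dist 0.2616390425037292
```

Emit:
step_arm(targets="-1 0.155 0.12 0 0.996 -0.096 -0.076; -1 0.155 0.12 0 0.996 -0.096 -0.076; -1 0.155 0.12 0 0.996 -0.096 -0.076; -1 0.155 0.12 0 0.996 -0.096 -0.076; -1 0.155 0.12 0 0.996 -0.096 -0.076; -1 0.155 0.12 0 0.996 -0.096 -0.076; -1 0.155 0.12 0 0.996 -0.096 -0.076; -1 0.155 0.12 0 0.996 -0.096 -0.076")

```text
clock: 33.38
eef_pos: [0.4787, -0.1522, 0.2186]
tool_rot: [-0.652, 0.726, -0.158, -0.148]
ft_force: [0.3, -0.2, -0.5]
grip_width: 0.0185
grasp_force: 60.7
```

Emit:
step_arm(targets="-1 0.156 0.268 -0.165 0.996 -0.096 -0.076; -1 0.156 0.268 -0.165 0.996 -0.096 -0.076; -1 0.156 0.268 -0.165 0.996 -0.096 -0.076; -1 0.156 0.268 -0.165 0.996 -0.096 -0.076; -1 0.156 0.268 -0.165 0.996 -0.096 -0.076; -1 0.156 0.268 -0.165 0.996 -0.096 -0.076; -1 0.156 0.268 -0.165 0.996 -0.096 -0.076; -1 0.156 0.268 -0.165 0.996 -0.096 -0.076; -1 0.156 0.268 -0.165 0.996 -0.096 -0.076")

```text
clock: 34.13
eef_pos: [0.5554, -0.0167, 0.1329]
tool_rot: [-0.634, 0.754, 0.112, 0.131]
ft_force: [0.1, -1.5, -0.2]
grip_width: 0.0189
grasp_force: 60.7
```

```bash
python3 st.py; python3 -c "
from go import *
p,r=lay(-.027,.0235,.0265); rel(p,r)
a=cv2.imread('pics/s5.png'); s=shot('side','s13')
P=np.array([[.443+d*.174,.0266+d*.985,.006] for d in np.linspace(-.118,.118,9)]) # line along straightedge centre
def samp(im,P): 
    q=proj('side',P).round().astype(int); return im[q[:,1],q[:,0]].mean(1).round()
for off in(-.019,-.01,.01,.019): 
    Q=P+off*np.array([.985,-.174,0]); print(off,samp(a,Q),samp(s,Q))
"
```

```text
t 34.1333 p [ 0.5554 -0.0167  0.1329] 
q [-0.2163  0.4201 -0.0535  1.1157  0.3459 -1.6168] 
R [[-0.1628, -0.9851, 0.0558], [-0.9264, 0.1721, 0.3349], [-0.3395, 0.0029, -0.9406]] F [ 0.1152 -1.5361 -0.1526] w 0.01890613422294302 60.74072241783142 yaw_y 170.09053172872296
target [ 0.5558 -0.0171  0.015 ] shift [ 0.001  -0.0008 -0.2356] turn [ 0.0027 -0.0042 -0.002 ] deg 0.2425092377264103 dist 0.11781713241321538
-0.019 [136. 161. 154. 154. 150. 150. 149. 147. 120.] [138. 163. 157. 157. 160. 156. 154. 151. 122.]
-0.01 [147. 149. 161. 137. 155. 156. 152. 147. 113.] [153. 154. 162. 138. 161. 159. 159. 149. 115.]
0.01 [150. 136.  93.  87.  88.  85.  95. 150.  88.] [152. 141.  92.  89.  86.  89.  98. 155.  90.]
0.019 [124. 107.  82.  78. 107.  93. 118. 163. 133.] [127. 106.  82.  81. 104.  98. 121. 171. 136.]
```

Emit:
step_arm(targets="-1 0.001 0 -0.07 0 -0.004 0; -1 0.001 0 -0.13 0 -0.004 0; -1 0.001 0 -0.18 0 -0.004 0; -1 0.001 0 -0.21 0 -0.004 0; -1 0.001 0 -0.225 0 -0.004 0; -1 0.001 0 -0.233 0 -0.004 0; -1 0.001 0 -0.238 0 -0.004 0; -1 0.001 0 -0.24 0 -0.004 0; -1 0.001 0 -0.24 0 -0.004 0")

```text
clock: 34.93
eef_pos: [0.5577, -0.017, 0.0154]
tool_rot: [-0.634, 0.754, 0.109, 0.134]
ft_force: [-0.2, 0.2, 0.1]
grip_width: 0.019
grasp_force: 60.7
```

```bash
python3 st.py
```

```text
t 34.9333 p [ 0.5577 -0.017   0.0154] 
q [-0.2169  0.5515 -0.1911  0.8384  0.3479 -1.6181] 
R [[-0.1594, -0.9851, 0.0641], [-0.9265, 0.1717, 0.335], [-0.341, -0.006, -0.94]] F [-0.2447  0.1812  0.0612] w 0.018981165036852102 60.744431018829346 yaw_y 170.11596005074443
```

Grip is intact and the slat is at the right height, so I'll release and move to the last slat.

Emit:
step_arm(targets="-1 0 0 -0.001 0 0 0; -1 0 0 -0.001 0 0 0; -0.2 0 0 -0.001 0 0 0; -0.2 0 0 -0.001 0 0 0; -0.2 0 0 -0.001 0 0 0; -0.2 -0.002 -0.013 0.037 0 0 0; -0.2 -0.006 -0.035 0.097 0 0 0; -0.2 -0.01 -0.06 0.17 0 0 0")

```text
clock: 35.6
eef_pos: [0.5495, -0.0464, 0.098]
tool_rot: [-0.634, 0.754, 0.112, 0.132]
ft_force: [1.0, -0.6, -0.5]
grip_width: 0.0339
grasp_force: 0.0
```

Emit:
step_arm(targets="-0.15 -0.2 -0.07 0.2 -0.997 0.096 0.078; -0.15 -0.2 -0.07 0.2 -0.997 0.096 0.078; -0.15 -0.2 -0.07 0.2 -0.997 0.096 0.078; -0.15 -0.2 -0.07 0.2 -0.997 0.096 0.078; -0.15 -0.2 -0.07 0.2 -0.997 0.096 0.078; -0.15 -0.2 -0.07 0.2 -0.997 0.096 0.078; -0.15 -0.2 -0.07 0.2 -0.997 0.096 0.078; -0.15 -0.2 -0.07 0.2 -0.997 0.096 0.078")

```text
clock: 36.27
eef_pos: [0.4514, -0.0801, 0.1986]
tool_rot: [-0.656, 0.722, -0.158, -0.15]
ft_force: [-0.2, 0.0, -0.6]
grip_width: 0.0365
grasp_force: 0.0
```

Emit:
step_arm(targets="-0.15 -0.202 -0.203 0.006 -0.997 0.096 0.078; -0.15 -0.202 -0.203 0.006 -0.997 0.096 0.078; -0.15 -0.202 -0.203 0.006 -0.997 0.096 0.078; -0.15 -0.202 -0.203 0.006 -0.997 0.096 0.078; -0.15 -0.202 -0.203 0.006 -0.997 0.096 0.078; -0.15 -0.202 -0.203 0.006 -0.997 0.096 0.078; -0.15 -0.202 -0.203 0.006 -0.997 0.096 0.078; -0.15 -0.202 -0.203 0.006 -0.997 0.096 0.078; -0.15 -0.202 -0.203 0.006 -0.997 0.096 0.078")

```text
clock: 37.02
eef_pos: [0.3507, -0.1838, 0.2016]
tool_rot: [-0.575, 0.583, -0.402, -0.41]
ft_force: [-1.2, -0.5, 0.8]
grip_width: 0.0367
grasp_force: 0.0
```

```bash
python3 st.py; python3 -c "
from go import *
rel(*grasp(3,.08)); rel(*grasp(3))"
```

```text
t 37.0167 p [ 0.3507 -0.1838  0.2016] 
q [ 0.2781  0.404  -0.5301  1.3114 -1.1186 -0.8472] 
R [[-0.0022, -0.9999, -0.0155], [-0.3412, 0.0153, -0.9399], [0.94, 0.0032, -0.3412]] F [-1.2113 -0.4867  0.76  ] w 0.03669556668465883 0.0 yaw_y 179.1211830000035
target [ 0.3474 -0.2353  0.1343] shift [-0.0067 -0.103  -0.1347] turn [ 0.0011 -0.0041 -0.0071] deg 0.37366531599216934 dist 0.08485319418621812
target [ 0.3458 -0.3105  0.1069] shift [-0.0098 -0.2534 -0.1894] turn [ 0.0011 -0.0041 -0.0071] deg 0.37366531599216934 dist 0.15824185276719263
```

Emit:
step_arm(targets="-0.15 -0.007 -0.05 -0.07 0 -0.004 -0.006; -0.15 -0.007 -0.103 -0.135 0 -0.004 -0.006; -0.15 -0.007 -0.103 -0.135 0 -0.004 -0.006; -0.15 -0.007 -0.15 -0.152 0 -0.004 -0.006; -0.15 -0.007 -0.19 -0.167 0 -0.004 -0.006; -0.15 -0.007 -0.22 -0.178 0 -0.004 -0.006; -0.15 -0.007 -0.242 -0.186 0 -0.004 -0.006; -0.15 -0.007 -0.253 -0.191 0 -0.004 -0.006; -0.15 -0.007 -0.253 -0.191 0 -0.004 -0.006; -1 -0.007 -0.253 -0.191 0 -0.004 -0.006")

```text
clock: 37.85
eef_pos: [0.3473, -0.3109, 0.1081]
tool_rot: [-0.572, 0.586, -0.403, -0.409]
ft_force: [-0.2, -0.6, 0.7]
grip_width: 0.0256
grasp_force: 0.0
```

Emit:
step_arm(targets="-1 0 0 0 0 0 0; -1 0 0 0 0 0 0; -1 0 0 0 0 0 0; -1 0 0 0 0 0 0; -1 0 0 0 0 0 0; -1 0 0 0 0 0 0")

```text
clock: 38.35
eef_pos: [0.348, -0.3101, 0.1081]
tool_rot: [-0.572, 0.584, -0.404, -0.41]
ft_force: [-0.4, 0.4, 5.7]
grip_width: 0.0186
grasp_force: 61.1
```

Emit:
step_arm(targets="-1 0 0 0.04 0 0 0; -1 0 0 0.08 0 0 0; -1 0 0 0.12 0 0 0; -1 0 0 0.16 0 0 0; -1 0 0 0.2 0 0 0; -1 0 0.06 0.22 0 0 0; -1 0 0.14 0.22 0 0 0; -1 0 0.2 0.22 0 0 0; -1 0 0.2 0.22 0 0 0")

```text
clock: 39.1
eef_pos: [0.3471, -0.2148, 0.2155]
tool_rot: [-0.573, 0.586, -0.402, -0.408]
ft_force: [-0.6, 0.3, -2.1]
grip_width: 0.019
grasp_force: 60.9
```

```bash
python3 st.py; python3 -c "
from go import *
p,r=lay(-.081); p[2]+=.12; rel(p,r)"
```

```text
t 39.1 p [ 0.3471 -0.2148  0.2155] 
q [ 0.1963  0.3288 -0.5651  1.2051 -1.1609 -1.0011] 
R [[-0.0097, -0.9998, -0.0182], [-0.344, 0.0204, -0.9387], [0.9389, -0.0029, -0.3442]] F [-0.5729  0.2595 -2.1175] w 0.019021891200120693 60.88287591934204 yaw_y 178.83229161806176
target [ 0.5029 -0.0062  0.135 ] shift [ 0.3116  0.4171 -0.1608] turn [ 1.9894 -0.1916 -0.1514] deg 90.19658718136354 dist 0.27247605745153725
```

Emit:
step_arm(targets="-1 0.155 0.14 0 0.995 -0.096 -0.076; -1 0.155 0.14 0 0.995 -0.096 -0.076; -1 0.155 0.14 0 0.995 -0.096 -0.076; -1 0.155 0.14 0 0.995 -0.096 -0.076; -1 0.155 0.14 0 0.995 -0.096 -0.076; -1 0.155 0.14 0 0.995 -0.096 -0.076; -1 0.155 0.14 0 0.995 -0.096 -0.076; -1 0.155 0.14 0 0.995 -0.096 -0.076")

```text
clock: 39.77
eef_pos: [0.4255, -0.1468, 0.2166]
tool_rot: [-0.652, 0.726, -0.158, -0.147]
ft_force: [0.6, -0.1, -0.0]
grip_width: 0.0187
grasp_force: 60.9
```

Emit:
step_arm(targets="-1 0.156 0.277 -0.161 0.995 -0.096 -0.076; -1 0.156 0.277 -0.161 0.995 -0.096 -0.076; -1 0.156 0.277 -0.161 0.995 -0.096 -0.076; -1 0.156 0.277 -0.161 0.995 -0.096 -0.076; -1 0.156 0.277 -0.161 0.995 -0.096 -0.076; -1 0.156 0.277 -0.161 0.995 -0.096 -0.076; -1 0.156 0.277 -0.161 0.995 -0.096 -0.076; -1 0.156 0.277 -0.161 0.995 -0.096 -0.076; -1 0.156 0.277 -0.161 0.995 -0.096 -0.076")

```text
clock: 40.52
eef_pos: [0.5022, -0.007, 0.1333]
tool_rot: [-0.633, 0.754, 0.112, 0.132]
ft_force: [-0.4, 0.9, -0.9]
grip_width: 0.0184
grasp_force: 60.9
```

```bash
python3 st.py; python3 -c "
from go import *
p,r=lay(-.081,.0235,.0265); rel(p,r)"
```

```text
t 40.5167 p [ 0.5022 -0.007   0.1333] 
q [-0.2207  0.3212 -0.2022  1.066   0.3466 -1.6206] 
R [[-0.1633, -0.9849, 0.0572], [-0.9261, 0.173, 0.3353], [-0.3402, 0.0017, -0.9404]] F [-0.4318  0.8975 -0.8878] w 0.018416864559961256 60.91400742530823 yaw_y 170.03743341532052
target [ 0.5027 -0.0077  0.015 ] shift [ 0.001  -0.0014 -0.2365] turn [ 0.0021 -0.0026 -0.0008] deg 0.15619114743107565 dist 0.11822868617226867
```

Emit:
step_arm(targets="-1 -0.001 -0.001 -0.07 0 -0.003 0; -1 -0.001 -0.001 -0.13 0 -0.003 0; -1 -0.001 -0.001 -0.18 0 -0.003 0; -1 -0.001 -0.001 -0.21 0 -0.003 0; -1 -0.001 -0.001 -0.225 0 -0.003 0; -1 -0.001 -0.001 -0.233 0 -0.003 0; -1 -0.001 -0.001 -0.238 0 -0.003 0; -1 -0.001 -0.001 -0.241 0 -0.003 0; -1 -0.001 -0.001 -0.241 0 -0.003 0")

```text
clock: 41.27
eef_pos: [0.5035, -0.0076, 0.0152]
tool_rot: [-0.634, 0.754, 0.109, 0.135]
ft_force: [-0.5, 1.3, -0.5]
grip_width: 0.0188
grasp_force: 60.9
```

```bash
python3 st.py
```

```text
t 41.2667 p [ 0.5035 -0.0076  0.0152] 
q [-0.2226  0.4685 -0.3454  0.7687  0.3486 -1.6231] 
R [[-0.1601, -0.985, 0.0646], [-0.926, 0.1725, 0.3357], [-0.3418, -0.006, -0.9398]] F [-0.4662  1.3033 -0.5272] w 0.018840601975048298 60.94648568308912 yaw_y 170.06452482874496
```

Now I'll release, then pull back to the right so both cameras see the board clearly.

Emit:
step_arm(targets="-1 0 0 -0.001 0 0 0; -1 0 0 -0.001 0 0 0; -0.2 0 0 -0.001 0 0 0; -0.2 0 0 -0.001 0 0 0; -0.2 0 0 -0.001 0 0 0; -0.2 -0.002 -0.013 0.037 0 0 0; -0.2 -0.006 -0.035 0.097 0 0 0; -0.2 -0.01 -0.06 0.17 0 0 0; -0.2 -0.03 -0.1 0.25 0 0 0; -0.2 -0.06 -0.15 0.3 0 0 0")

```text
clock: 42.1
eef_pos: [0.474, -0.0825, 0.1666]
tool_rot: [-0.635, 0.753, 0.109, 0.135]
ft_force: [0.8, -1.1, 0.2]
grip_width: 0.0342
grasp_force: 0.0
```

Emit:
step_arm(targets="-0.2 -0.05 -0.08 0.08 0 0 0; -0.2 -0.1 -0.16 0.1 0 0 0; -0.2 -0.16 -0.22 0.1 0 0 0; -0.2 -0.22 -0.28 0.1 0 0 0; -0.2 -0.28 -0.34 0.1 0 0 0; -0.2 -0.34 -0.4 0.1 0 0 0; -0.2 -0.4 -0.46 0.1 0 0 0; -0.2 -0.45 -0.53 0.1 0 0 0; -0.2 -0.45 -0.6 0.1 0 0 0; -0.2 -0.45 -0.6 0.1 0 0 0")

```text
clock: 42.93
eef_pos: [0.2455, -0.3864, 0.2133]
tool_rot: [-0.632, 0.756, 0.109, 0.134]
ft_force: [0.0, -0.5, 0.2]
grip_width: 0.0345
grasp_force: 0.0
```

```bash
python3 st.py
python3 - <<'E'
from se import *
t=shot('top','t20');s=shot('side','s20'); se_check(t)
g=cv2.cvtColor(t,cv2.COLOR_BGR2HSV); m=((g[:,:,1]>70)).astype(np.uint8)
hull=proj('top',[[.586+a*.985+b*.174,.0013-a*.174+b*.985,.02] for a,b in((-.115,-.1),(-.115,.1),(.115,.1),(.115,-.1))]).astype(np.int32)
k=np.zeros_like(m); cv2.fillConvexPoly(k,hull,1); m&=k
n,l,st,ce=cv2.connectedComponentsWithStats(m)
for i in range(1,n):
    if st[i,4]<30: continue
    p=np.argwhere(l==i)[:,::-1]; P=cast('top',p,.032)[:,:2]; r=cv2.minAreaRect((P*1000).astype(np.float32))
    d=np.array(r[0])-[586.5,1.3]; print("slat",st[i,4],"board xy",d@[.985,-.174],d@[.174,.985],r[1],r[2])
a=crop(t,150,140,450,320,2.6); b=crop(s,60,130,430,400,1.05)
cv2.imwrite('pics/final.png',a[:600,:800]);
E
```

```text
t 42.9333 p [ 0.2455 -0.3864  0.2133] 
q [-1.1368  0.3903  0.1095  1.575   0.1998 -2.5587] 
R [[-0.1655, -0.9841, 0.0642], [-0.9259, 0.1775, 0.3334], [-0.3395, -0.0042, -0.9406]] F [ 0.0438 -0.4566  0.2328] w 0.034500608836929354 0.0 yaw_y 169.7754017254401
white 235.5 ((292.1839599609375, 163.771728515625), (51.52555847167969, 51.658592224121094), 64.54678344726562)
white 5835.5 ((565.6155395507812, 0.1654205322265625), (239.63475036621094, 291.81011962890625), 79.99110412597656)
slat 311 board xy 81.8007150756836 -1.787935699462892 (156.83460998535156, 21.945995330810547) 79.93184661865234
slat 311 board xy 28.311989596557616 -1.1538924636840813 (157.2907257080078, 21.39855194091797) 80.2105712890625
slat 304 board xy -25.600883877563476 -1.1492563858032225 (157.57757568359375, 20.926651000976562) 80.46134185791016
slat 287 board xy -81.06800007324219 -1.7269621429443358 (157.76358032226562, 18.929828643798828) 80.5369644165039
```

View pics/final.png

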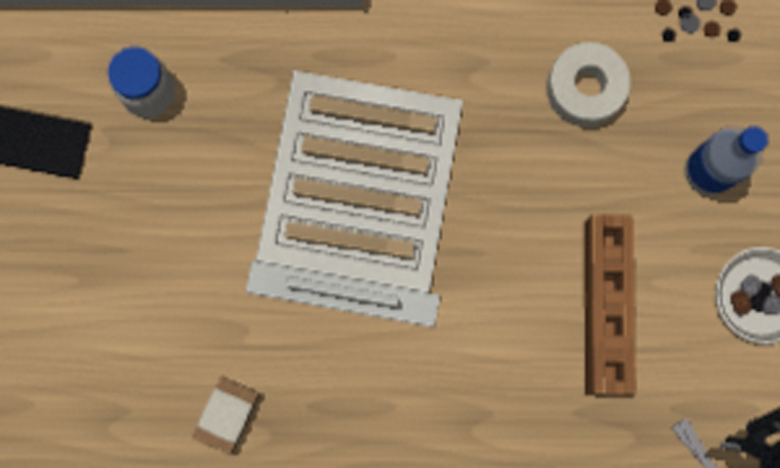

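All four slats lie inside their own boxes, within 2 mm of the box centres and about 0.5° of parallel. The straightedge is unchanged and still flush. The pin box was knocked about 4 cm aside, but it is still upright on bare table. I'll hand the job in.

```bash
python3 -c "
from workcell import bot
print(bot.job_done())"
```

```text
the job is handed in; nothing more can be done
None
```

The job is handed in: all four slats lie flat in their own boxes parallel to the straightedge, which is flush along the board's near edge; the pin box is upright on the bare table, though it was knocked about 4 cm aside partway through.

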